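# Square up a gang of heat-spreader plates in the drill vice

## Robot

A 6-joint arm with a two-finger parallel gripper is mounted at the origin on the work surface. World frame = base frame: x ahead of the robot, y to its left, z up, the work surface at z = 0. Lengths are in m, angles in rad, forces in N, time in s.
With the tool pointing down it reaches from about 0.3 to 0.875 m from the base axis. Payload 6.4 kg.
Tool frame: the origin (TCP) lies between the finger pads; the fingertips stand ctrl.tip_reach ahead of it and the grasp point (between the pads) lies 11 mm behind it (ctrl.tip_reach is the distance from the TCP to the fingertips, in m); z points along the fingers, x is the direction in which the jaws open and shut, and the axes are right-handed (so a half turn about z gives the same grasp; the last joint's range is limited). The gripper opens to 85 mm and grips with 20 to 120 N. Pads are 22 mm wide; open, the fingers measure 114 mm over their backs; the gripper's body (76 mm by 85 mm) begins 54 mm behind the grasp point. The pads swing forward as they close: fully open they stand 13 mm farther back than shut.
Start: joints at [1.116, 0.181, 1.607, -0, 1.354, -0.206], TCP at [0.142, 0.557, 0.239] pointing down, gripper open.
Joint ranges: [-2.99, 2.99], [-0.89, 2.07], [0.3, 2.58], [-1.14, 4.28], [0, 2.63], [-3.12, 3.12]. Speed limits (rad/s): [2.57, 2.57, 3.01, 3.14, 3.14, 3.14].

## Interface

Orientations are given as a unit quaternion [w, x, y, z].
In Python, from bench import telemetry, viewer, ticket, nets, ctrl gives the robot as it stands.
- The arm moves only by the tool step_arm, never from a script. Its argument "plan" is a list of rows, each a list of 2 entries, a list of its own where there are three numbers: the shift along the tool's x, y, z in m, then the turn, a rotation vector about the tool's x, y, z in degrees. A call has 1 to 5 rows; each row is the pose to reach, as a shift and turn from the pose commanded when the call began, along the tool's axes at that moment; what a row does not reach only later rows make up. A row lasts 1/10 s, in which the tool goes at most 50 mm and 8.59 degrees, less where a joint would pass 70% of its speed; a pose out of reach is approached as far as the arm can. A call with a gripper value outside its range is refused whole. "fingers" is the opening in per cent of the stroke, from 0 (shut) to 100 (fully open), set as the call begins (left out, the last holds). The fingers move at their own pace and stop on an object; the grip force is fixed at half the most. Time passes only in rows, so rows that repeat a pose let the fingers close. It gives the time, the measured TCP pose, the force and the opening at its end, in the units of the state.
- telemetry.get_obs(): the state, without advancing time (a new reading comes with each control period).
- viewer.camera(name): name is "scene" or "side" or "wrist"; returns the picture (420x560x3 uint8, red, green, blue); there is no depth.
- viewer.get_calibration(name): a dict with "K" (3x3 intrinsics, pixels), "origin" and "orientation" of the camera in the world. Camera axes: x right, y up, looking along -z (the intrinsics and any distortion apply to the point x, -y, -z); pixel columns grow to the right and rows downward; lengths in m; the calibration is good to about 2 mm. A picture is of the moment at which its call begins: read the wrist's pose just before it. get_calibration takes no time and is no camera call; for the wrist camera it gives the pose at the moment of the call.
- ticket.hand_in(): hands the job in, once; it reports no verdict.
Trained networks look in the newest picture that a camera, given by its name, has taken for a name from the list of things; names that differ only in an ending like _2 or _b are one class to them, and where a whole thing is asked for, a point or a joint stands for the part that bears it (a point fixed in the world has none). Each returns a list of dicts, best first, with "score" (0 to 1); they miss things now and then, are a little off and sometimes report something else, mostly with a low value. They report only what shows in the picture. A call takes as long as a camera call.
- nets.boxes_of(thing, camera): "extent" ([left, top, right, bottom] in pixels, round what is visible of it).
The state is a dict: "time_s": time; "q": joint angles; "dq": joint speeds; "joint_efforts": joint torques, N m; "eef_pos": TCP position; "eef_rot": TCP orientation; "wrist_force": force on the tool from outside, world axes, zero at the start; "torque": the same for the moment, N m; "opening": opening from 0.0 (shut) to 1.0 (fully open).
Only numpy, scipy, OpenCV 4.12 (cv2) and the standard library are available. Lean on these libraries where they do the work, as an engineer would, in place of code of your own. Each camera call takes 0.05 s, during which the arm holds its last target.

## Task

Five loose plates lean in the open vice under the bench drill. Leave the low front jaw drawn back while you stand them all upright, flat against one another and against the tall fixed jaw, and push their ends fully home against the end stop; only then slide the low jaw up snug against them, so that the pack is held square, and let go. Do not knock the drill that hangs over the vice, and leave the other things on the bench alone.

Things in the scene. Friction and masses are not known exactly. Their poses are not given: they have to be found in the camera images.
- stand: Bench drill stand with a vice on its base, fixed. Origin: on the bench, straight under the drill's axis; z up. In its frame, mm: base x -115 to 85, y -100 to 200, 18 high; vice bed, on which the plates stand, z 42, x -110 to 44, y -35 to 35; column 28 thick, 413 high at x 30, y 150, its arm (z 257 to 333) reaching over to the spindle. The -x and -y sides of the vice are free to reach.
- spindle: Drill spindle hanging over the vice, fixed; origin and axes as the stand's. On the axis x = y = 0, mm: drill 6 thick from z 138, chuck 36 thick z 172 to 212, motor 58 thick z 219 to 384 (70 thick at z 275 to 315), top 406. It leaves no room for a hand straight above the plates: work with the tool tilted some 25 to 45 degrees from vertical. It must not be struck.
- fixed_jaw (a point): Centre of the face of the tall fixed jaw (the backstop), axes as the stand's; in the stand's frame at x 12.5, y 0, z 67 mm. The face looks to the stand's -x, is 70 mm wide and reaches from the bed at z 42 to z 92. A tight five-plate pack is 25 mm thick and stands up to z 112: plate centres at z 77 and x 10, 5, 0, -5, -10 mm, plate 1 to 5, in the stand's frame.
- end_stop (a point): Point on the face of the end stop, a steel plate; axes as the stand's; in the stand's frame at x 0, y 45, z 64 mm. The face looks to the stand's -y and spans x -20 to 42, z 49 to 79. With its end home against it a plate's centre is at y = 0 and its other end at y = -45.
- jaw (a joint): Slide of the low front jaw, a steel block 30 (x) by 70 (y) by 26 mm high, along the stand's x towards the fixed jaw; pushed on its back with 3 N or more it slides, and it stays where left. At value 0 it is fully back, front face at x = -39 mm, back at -69 in the stand's frame; the value (m) grows as it closes. It starts at 0 to 0.005; snug on five upright plates it reads 0.0265.
- jaw_back (a point): Centre of the back face of the sliding jaw, where it is pushed, 13 mm above the bed (z 55 mm in the stand's frame); axes as the stand's. The face looks to the stand's -x and is 70 mm wide and 26 mm high (z 42 to 68).
- plate1_mid (a point): Centre of plate 1 of five alike loose aluminium plates, 5 mm thick (its x), 90 long (y), 70 high (z, lower to upper edge), about 85 g: the one next to the fixed jaw. At first they lean together, lower edges on the bed, tops some 33 to 42 degrees towards the stand's -x, each end some 3 to 22 mm off the end stop.
- plate2_mid (a point): Centre of plate 2 of five alike loose aluminium plates, 5 mm thick (its x), 90 long (y), 70 high (z, lower to upper edge), about 85 g: second from the fixed jaw. At first they lean together, lower edges on the bed, tops some 33 to 42 degrees towards the stand's -x, each end some 3 to 22 mm off the end stop.
- plate3_mid (a point): Centre of plate 3 of five alike loose aluminium plates, 5 mm thick (its x), 90 long (y), 70 high (z, lower to upper edge), about 85 g: the middle one. At first they lean together, lower edges on the bed, tops some 33 to 42 degrees towards the stand's -x, each end some 3 to 22 mm off the end stop.
- plate4_mid (a point): Centre of plate 4 of five alike loose aluminium plates, 5 mm thick (its x), 90 long (y), 70 high (z, lower to upper edge), about 85 g: second from the sliding jaw. At first they lean together, lower edges on the bed, tops some 33 to 42 degrees towards the stand's -x, each end some 3 to 22 mm off the end stop.
- plate5_mid (a point): Centre of plate 5 of five alike loose aluminium plates, 5 mm thick (its x), 90 long (y), 70 high (z, lower to upper edge), about 85 g: the front one, which leans on the top edge of the sliding jaw. At first they lean together, lower edges on the bed, tops some 33 to 42 degrees towards the stand's -x, each end some 3 to 22 mm off the end stop.
- can_a: A can capacitor, 44 mm thick, 80 high, upright; loose, no part of the job, to be left alone. Origin: centre of its underside.
- can_b: A smaller can capacitor, 35 mm thick, 60 high, upright; loose, no part of the job, to be left alone. Origin: centre of its underside.
- tube_a: A small glass valve, 22 mm thick, 61 high, upright; loose, no part of the job, to be left alone. Origin: centre of its underside.
- square: A try square, stock 70 by 14 by 10 mm with a blade 75 mm long, lying on the stand's base at the -x +y corner; loose, no part of the job, to be left alone. Origin: centre of its underside.
- driver: A screwdriver 190 mm long lying on the bench, 26 mm thick; loose, no part of the job, to be left alone. Origin: centre of its underside.
- chuck_key: The drill's chuck key, 57 by 50 mm, 12 thick, lying on the stand's base at the +x -y corner; loose, no part of the job, to be left alone. Origin: centre of its underside.
- heatsink: A finned heat sink, 60 by 40 by 25 mm; loose, no part of the job, to be left alone. Origin: centre of its underside.
- plate_done: A finished plate, 60 by 90 by 8 mm, lying flat; loose, no part of the job, to be left alone. Origin: centre of its underside.

How it is judged:
On the way:
1. all five plates stand upright against the fixed jaw with their ends home at the end stop, while the sliding jaw is still well back (at least 8 mm short of the pack) (angle between the x axis of each of plate1_mid, plate2_mid, plate3_mid, plate4_mid, plate5_mid and the x axis of stand, either way round below 0.05 rad and angle between each of plate1_mid, plate2_mid, plate3_mid, plate4_mid, plate5_mid's own z axis and vertical below 0.05 rad and y of each of plate1_mid, plate2_mid, plate3_mid, plate4_mid, plate5_mid in the frame of stand above -0.002 m and x of plate1_mid in the frame of stand above 0.007 m and z of each of plate1_mid, plate2_mid, plate3_mid, plate4_mid, plate5_mid in the frame of stand below 0.0795 m and x of plate2_mid in the frame of stand above 0.002 m and x of plate3_mid in the frame of stand above -0.003 m and x of plate4_mid in the frame of stand above -0.008 m and x of plate5_mid in the frame of stand above -0.013 m and value of joint jaw below 0.0185 m), for 0.2 s.
At the end, for the whole second after the job is handed in: All five plates stand on the vice bed, upright and parallel to the fixed jaw within 0.05 rad (about 3 degrees), each within 3 mm of its place in a tight pack against the fixed jaw, each end within 2 mm of the end stop, and the sliding jaw is within 2 mm of the pack's front (angle between the x axis of each of plate1_mid, plate2_mid, plate3_mid, plate4_mid, plate5_mid and the x axis of stand, either way round below 0.05 rad and angle between each of plate1_mid, plate2_mid, plate3_mid, plate4_mid, plate5_mid's own z axis and vertical below 0.05 rad and y of each of plate1_mid, plate2_mid, plate3_mid, plate4_mid, plate5_mid in the frame of stand above -0.002 m and x of plate1_mid in the frame of stand above 0.007 m and z of each of plate1_mid, plate2_mid, plate3_mid, plate4_mid, plate5_mid in the frame of stand below 0.0795 m and x of plate2_mid in the frame of stand above 0.002 m and x of plate3_mid in the frame of stand above -0.003 m and x of plate4_mid in the frame of stand above -0.008 m and x of plate5_mid in the frame of stand above -0.013 m and value of joint jaw between 0.0245 and 0.0285 m); the robot touches nothing.
It fails at once if the robot strikes the drill spindle (contact force between any of the arm, the fingers and spindle above 3 N).
It fails at once if a thing that has no part in the job is shifted by more than 20 mm (distance of any of can_a, can_b, tube_a, square, driver, chuck_key, heatsink, plate_done from where it was at the start of the episode above 0.02 m).
It also fails if it takes over 67 s, if anything falls off the work surface, if the arm or the gripper's body presses on something with over 40 N, if the wrist force passes 120 N, or if a joint passes its speed limit or range.

## Working session

There is one attempt and no reset: what is moved stays moved. The work goes in short steps, Python scripts to look and compute and a tool call to move; the robot and the scene stay as the last step left them, time stands still between calls to the robot, and variables do not carry over. Pictures are saved under pics/ and viewed, and the job is handed in when it is done.

Besides the shell and the picture viewer there is one more tool, called after "Call:" as name(argument=value, ...) on one line, values as JSON. step_arm: Moves the arm, as the interface text tells. Its arguments: {"type":"object","properties":{"plan":{"type":"array"},"fingers":{"type":"number"}},"required":["plan"]}

```bash
ls; mkdir -p pics; python3 - <<'E'
from bench import telemetry, viewer, ticket, nets, ctrl
import cv2
print(telemetry.get_obs(), ctrl.tip_reach)
for c in ["scene","side","wrist"]:
    im=viewer.camera(c); cv2.imwrite(f"pics/{c}0.png",im[:,:,::-1]); print(c,viewer.get_calibration(c))
E
```

```text
pics
{'time_s': 0.0, 'q': array([ 1.11571004e+00,  1.81543845e-01,  1.60800077e+00, -2.57204026e-06,
        1.35380694e+00, -2.06288109e-01]), 'dq': array([ 0.00025289, -0.00363504, -0.00032973,  0.00021382, -0.0010466 ,
       -0.00044107]), 'joint_efforts': array([-1.23533482e-03, -4.44865930e+01, -3.51337659e+01, -2.84312628e-04,
        8.91505071e-03, -3.04510525e-05]), 'eef_pos': array([0.14132331, 0.55680753, 0.23838607]), 'eef_rot': array([ 3.87384909e-04,  7.89378811e-01,  6.13905791e-01, -7.89536045e-04]), 'wrist_force': array([ 0.60381603, -0.7175039 ,  0.26918883]), 'torque': array([-0.04309405, -0.01746789,  0.02056943]), 'opening': 1.0015700337558315} 0.008
scene {'K': array([[444.61455086,   0.        , 282.74276743],
       [  0.        , 444.61455086, 208.48717812],
       [  0.        ,   0.        ,   1.        ]]), 'origin': array([0.96302234, 0.21972758, 1.0893905 ]), 'orientation': array([0.51382935, 0.11777252, 0.18729227, 0.82887311])}
side {'K': array([[409.34568836,   0.        , 285.82322476],
       [  0.        , 409.34568836, 211.44745888],
       [  0.        ,   0.        ,   1.        ]]), 'origin': array([ 0.47039003, -0.63324766,  0.7610919 ]), 'orientation': array([ 0.92586524,  0.37303234, -0.01290305, -0.05877032])}
wrist {'K': array([[327.59760419,   0.        , 272.13612017],
       [  0.        , 327.59760419, 210.67073835],
       [  0.        ,   0.        ,   1.        ]]), 'origin': array([0.07499701, 0.57382629, 0.37353628]), 'orientation': array([ 0.78211092, -0.10684044, -0.08231353,  0.6083684 ])}
```

View pics/scene0.png

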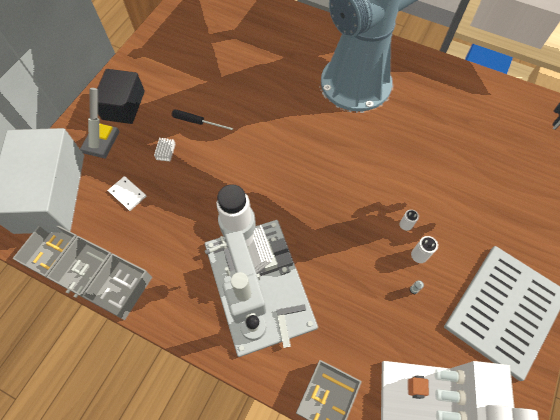

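View pics/side0.png

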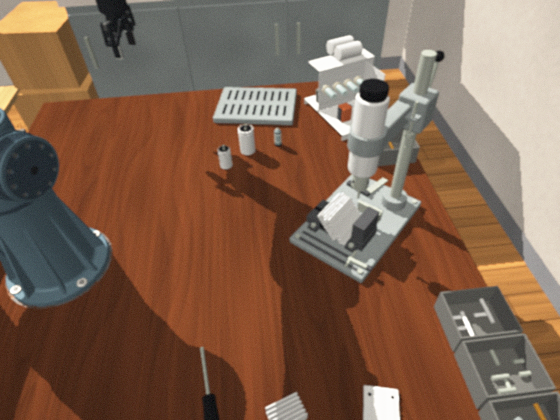

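View pics/wrist0.png

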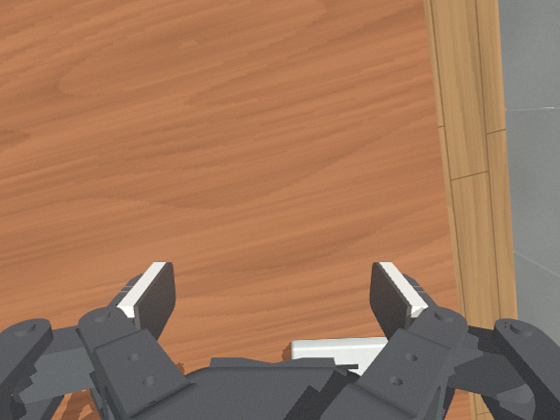

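```bash
python3 - <<'E'
import cv2
a=cv2.imread('pics/scene0.png')[175:365,190:330]; cv2.imwrite('pics/sc_z.png',cv2.resize(a,None,fx=4,fy=4,interpolation=cv2.INTER_CUBIC)[:600*2][:, :])
cv2.imwrite('pics/sc_z.png',cv2.resize(a,None,fx=3.15,fy=3.15,interpolation=cv2.INTER_CUBIC))
a=cv2.imread('pics/side0.png')[40:290,280:460]; cv2.imwrite('pics/si_z.png',cv2.resize(a[130:],None,fx=4,fy=4,interpolation=cv2.INTER_CUBIC))
E
```

```text
(no output)
```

View pics/sc_z.png

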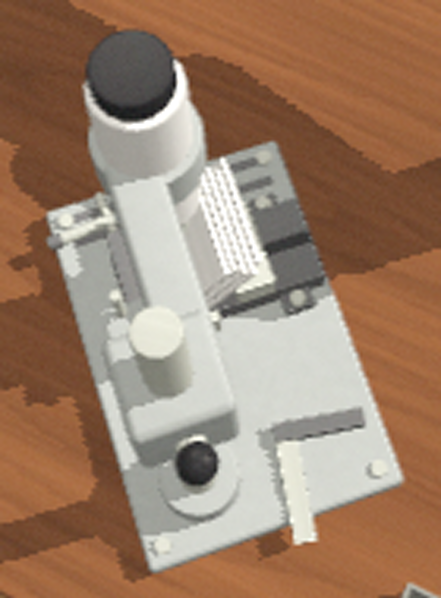

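View pics/si_z.png

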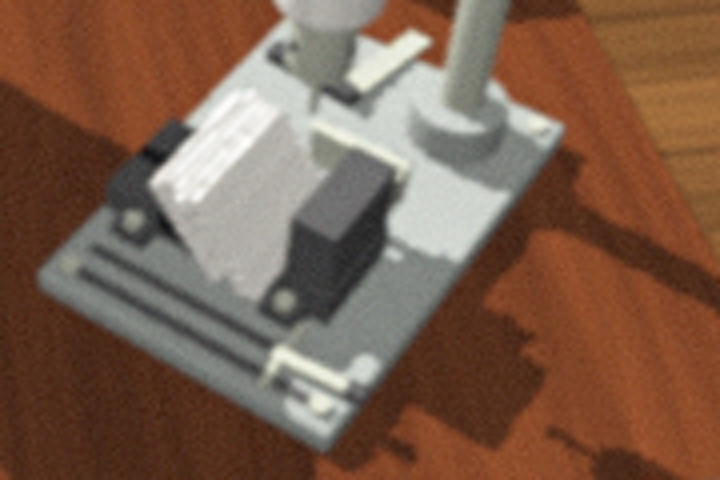

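```bash
cat > h.py <<'E'
import numpy as np, cv2
from scipy.spatial.transform import Rotation as R
from scipy.optimize import least_squares
def quat(q): return R.from_quat([q[1],q[2],q[3],q[0]])
def proj(cal,P):
    Rm=quat(cal['orientation']).as_matrix(); p=(np.atleast_2d(P)-cal['origin'])@Rm
    K=cal['K']; return np.c_[K[0,0]*p[:,0]/-p[:,2]+K[0,2], -K[1,1]*p[:,1]/-p[:,2]+K[1,2]]
def sw(s,P): # stand->world
    c,n=np.cos(s[2]),np.sin(s[2]); P=np.atleast_2d(P)/1000.
    return np.c_[c*P[:,0]-n*P[:,1]+s[0], n*P[:,0]+c*P[:,1]+s[1], P[:,2]]
E
python3 - <<'E'
from h import *
from bench import viewer
cs,ci=viewer.get_calibration('scene'),viewer.get_calibration('side')
Ps=[[-115,200,18],[85,200,18],[-115,-100,18],[85,-100,18]]
us=np.array([[402,482],[153,568],[273,143],[48,213]])/3.15+[190,175]
Pi=[[-115,-100,18],[85,-100,18],[85,200,18]]
ui=np.array([[38,275],[323,440],[563,127]])/4+[280,170]
f=lambda s:np.r_[(proj(cs,sw(s,Ps))-us).ravel(),(proj(ci,sw(s,Pi))-ui).ravel()]
best=min((least_squares(f,[.6,.2,y]) for y in np.arange(-3,3,.7)),key=lambda r:r.cost)
print(best.x,np.round(best.fun,1))
s=best.x
for nm,c,o,sc in(('scene',cs,(190,175),3.15),('side',ci,(280,40),3)):
    im=cv2.imread(f'pics/{nm}0.png')
    for P,col in(([[12.5,y,z] for y in(-35,35) for z in (42,92)],(0,0,255)),([[-39,y,68] for y in(-35,35)],(0,255,0)),([[x,45,z] for x in(-20,42) for z in (49,79)],(255,0,0)),([[0,0,138],[0,0,406],[30,150,413]],(255,0,255))):
        print(nm,np.round(proj(c,sw(s,P)),0).tolist())
E
```

```text
[ 0.68761538 -0.01542089 -0.7731342 ] [ 0.3 -0.7 -1.5  1.2  0.1 -2.1 -1.9 -1.  -1.5 -2.   0.8 -1.2  0.4 -1.4]
scene [[237.0, 252.0], [235.0, 245.0], [245.0, 278.0], [244.0, 272.0]]
scene [[256.0, 242.0], [265.0, 268.0]]
scene [[259.0, 277.0], [258.0, 273.0], [234.0, 285.0], [233.0, 281.0]]
scene [[243.0, 250.0], [230.0, 196.0], [239.0, 280.0]]
side [[349.0, 238.0], [352.0, 223.0], [365.0, 220.0], [368.0, 205.0]]
side [[331.0, 220.0], [347.0, 203.0]]
side [[356.0, 209.0], [357.0, 201.0], [378.0, 221.0], [380.0, 212.0]]
side [[357.0, 197.0], [374.0, 84.0], [428.0, 52.0]]
```

```bash
cat >> h.py <<'E'
S0=[ 0.68761538,-0.01542089,-0.7731342]
def tool(t,flip=1): # lean deg to -y ; flip=1: tool x=-stand x
    t=np.radians(t);s,c=np.sin(t),np.cos(t)
    z=np.array([0,s,-c]);x=np.array([-flip,0,0.]);y=np.cross(z,x)
    return np.c_[x,y,z]
def goto(tcp,Rs,s=S0,o=None):
    from bench import telemetry
    o=o or telemetry.get_obs()
    Rw=R.from_euler('z',s[2]).as_matrix()@Rs; Rc=quat(o['eef_rot']).as_matrix()
    d=Rc.T@(sw(s,tcp)[0]-o['eef_pos']); r=R.from_matrix(Rc.T@Rw).as_rotvec(degrees=True)
    print('shift',np.round(d,4).tolist(),'turn',np.round(r,1).tolist(),'| t',o['time_s'])
def now(s=S0):
    from bench import telemetry
    o=telemetry.get_obs(); Rw=R.from_euler('z',s[2]).as_matrix()
    print('stand tcp',np.round(Rw.T@(o['eef_pos']-[s[0],s[1],0])*1000,1),'F',np.round(Rw.T@o['wrist_force'],1),'q',np.round(o['q'],2),'op',round(o['opening'],2),'t',round(o['time_s'],2))
E
python3 - <<'E'
from h import *
goto([-40,-150,250],tool(30))
goto([-40,-150,250],tool(30,-1))
E
```

```text
shift [-0.5301, 0.5606, -0.0108] turn [-27.2, 15.7, -58.5] | t 0.15
shift [-0.5301, 0.5606, -0.0108] turn [18.1, 31.4, 116.8] | t 0.15
```

Call:
step_arm(plan=[[[-0.18,0.19,-0.01],[-9,5,-20]],[[-0.18,0.19,-0.01],[-9,5,-20]],[[-0.18,0.19,-0.01],[-9,5,-20]],[[-0.18,0.19,-0.01],[-9,5,-20]],[[-0.18,0.19,-0.01],[-9,5,-20]]], fingers=0)

```text
time_s: 0.65
eef_pos: [0.275, 0.3445, 0.2487]
eef_rot: [0.035, 0.667, 0.74, 0.082]
wrist_force: [2.0, -0.1, 0.3]
opening: 0.143
```

```bash
python3 -c "
from h import *
now();goto([-40,-150,250],tool(30))"
```

```text
stand tcp [-546.7  -30.6  248.7] F [1.5 1.4 0.3] q [ 0.66 -0.27  2.03 -0.04  1.21 -1.01] op 0.14 t 0.65
shift [-0.466, 0.2318, 0.011] turn [-18.3, 10.5, -38.4] | t 0.65
```

Call:
step_arm(plan=[[[-0.21,0.105,0.005],[-18,10.5,-38]],[[-0.21,0.105,0.005],[-18,10.5,-38]],[[-0.21,0.105,0.005],[-18,10.5,-38]],[[-0.21,0.105,0.005],[-18,10.5,-38]],[[-0.21,0.105,0.005],[-18,10.5,-38]]], fingers=0)

```text
time_s: 1.15
eef_pos: [0.3611, 0.212, 0.2487]
eef_rot: [0.066, 0.488, 0.851, 0.182]
wrist_force: [0.5, 0.3, -0.5]
opening: 0.002
```

```bash
python3 -c "
from h import *
now();goto([-40,-150,250],tool(30))"
```

```text
stand tcp [-392.5  -65.3  248.7] F [ 0.2  0.6 -0.5] q [ 0.07 -0.52  2.23  0.25  1.12 -2.11] op 0.0 t 1.15
shift [-0.3616, 0.0157, -0.0204] turn [-7.5, 3.1, -14.7] | t 1.15
```

Call:
step_arm(plan=[[[-0.24,0.01,-0.015],[-7.5,3.1,-14.7]],[[-0.24,0.01,-0.015],[-7.5,3.1,-14.7]],[[-0.24,0.01,-0.015],[-7.5,3.1,-14.7]],[[-0.24,0.01,-0.015],[-7.5,3.1,-14.7]],[[-0.24,0.01,-0.015],[-7.5,3.1,-14.7]]])

```text
time_s: 1.65
eef_pos: [0.4613, 0.0497, 0.2493]
eef_rot: [0.097, 0.366, 0.894, 0.239]
wrist_force: [0.2, 0.1, -0.0]
opening: 0.004
```

```bash
python3 -c "
from h import *
from bench import viewer
now();goto([-40,-150,250],tool(30))
im=viewer.camera('wrist');cv2.imwrite('pics/w1.png',im[:,:,::-1])"
```

```text
stand tcp [-207.4 -111.5  249.3] F [ 0.1  0.2 -0. ] q [-0.51 -0.32  2.14  0.54  1.22 -3.03] op 0.0 t 1.65
shift [-0.1676, -0.0324, -0.0197] turn [-0.0, 0.0, -0.2] | t 1.65
```

View pics/w1.png

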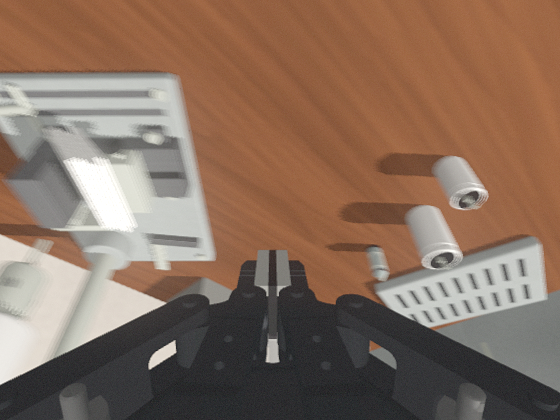

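```bash
cat >> h.py <<'E'
def toolB(t): # tool y=+stand x, lean t to -y
    t=np.radians(t);s,c=np.sin(t),np.cos(t)
    z=np.array([0,s,-c]);y=np.array([1.,0,0]);return np.c_[np.cross(y,z),y,z]
E
python3 -c "
from h import *
goto([-60,-130,215],toolB(32))"
```

```text
shift [-0.1401, -0.0307, 0.0226] turn [-1.4, 2.0, 89.5] | t 1.7
```

Call:
step_arm(plan=[[[-0.14,-0.03,0.02],[0,0,43]],[[-0.14,-0.03,0.02],[0,0,43]],[[-0.14,-0.03,0.02],[0,0,43]],[[-0.14,-0.03,0.02],[0,0,43]],[[-0.14,-0.03,0.02],[0,0,43]]])

```text
time_s: 2.2
eef_pos: [0.5496, -0.0586, 0.215]
eef_rot: [-0.0, 0.671, 0.695, 0.257]
wrist_force: [-0.2, 0.2, -0.7]
opening: -0.001
```

```bash
python3 -c "
from h import *
now();goto([-60,-130,215],toolB(32))"
```

```text
stand tcp [ -68.6 -127.3  215. ] F [-0.3  0.  -0.7] q [-0.62  0.02  1.92  0.56  1.18 -2.44] op -0.0 t 2.2
shift [-0.0078, 0.0043, -0.0014] turn [-1.0, 2.0, 46.2] | t 2.2
```

Call:
step_arm(plan=[[[-0.008,0.004,0],[-1,2,43]],[[-0.008,0.004,0],[-1,2,43]],[[-0.008,0.004,0],[-1,2,43]],[[-0.008,0.004,0],[-1,2,43]],[[-0.008,0.004,0],[-1,2,43]]])

```text
time_s: 2.7
eef_pos: [0.554, -0.0651, 0.2152]
eef_rot: [-0.1, 0.874, 0.4, 0.258]
wrist_force: [0.2, -0.3, 0.7]
opening: -0.002
```

```bash
python3 -c "
from h import *
from bench import viewer
import time
now();goto([-60,-130,215],toolB(32))
viewer.camera('side')
print(viewer.get_calibration('wrist'))
im=viewer.camera('wrist');cv2.imwrite('pics/w2.png',im[:,:,::-1])"
```

```text
stand tcp [ -61.  -128.8  215.2] F [ 0.3 -0.1  0.7] q [-0.65  0.04  1.92  0.61  1.18 -1.74] op -0.0 t 2.7
shift [-0.0011, 0.0009, -0.0005] turn [-0.0, -0.1, 3.5] | t 2.7
{'K': array([[327.59760419,   0.        , 272.13612017],
       [  0.        , 327.59760419, 210.67073835],
       [  0.        ,   0.        ,   1.        ]]), 'origin': array([ 0.45263315, -0.0710454 ,  0.3275135 ]), 'orientation': array([ 0.88103077, -0.01861355, -0.30844426,  0.35819052])}
```

View pics/w2.png

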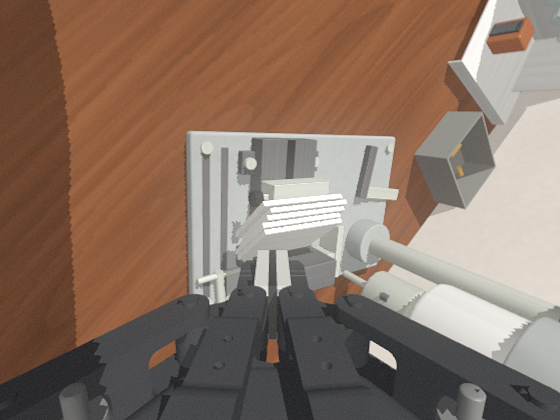

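```bash
python3 - <<'E'
from h import *
from bench import viewer
c=viewer.get_calibration('wrist')
im=cv2.imread('pics/w2.png')
P=[[-115,-100,18],[-115,200,18],[85,200,18],[85,-100,18]]
P2=[[-39,-35,68],[-39,35,68],[-69,35,68],[-69,-35,68]]
P3=[[12.5,-35,92],[12.5,35,92],[44,35,92],[44,-35,92]]
a=im[110:310,160:420].copy();a=cv2.resize(a,None,fx=3,fy=3,interpolation=cv2.INTER_CUBIC)
for q in (P,P2,P3):
    u=(proj(c,sw(S0,q))-[160,110])*3
    cv2.polylines(a,[u.astype(np.int32)],True,(0,0,255),1)
cv2.imwrite('pics/w2z.png',a)
E
```

```text
(no output)
```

View pics/w2z.png

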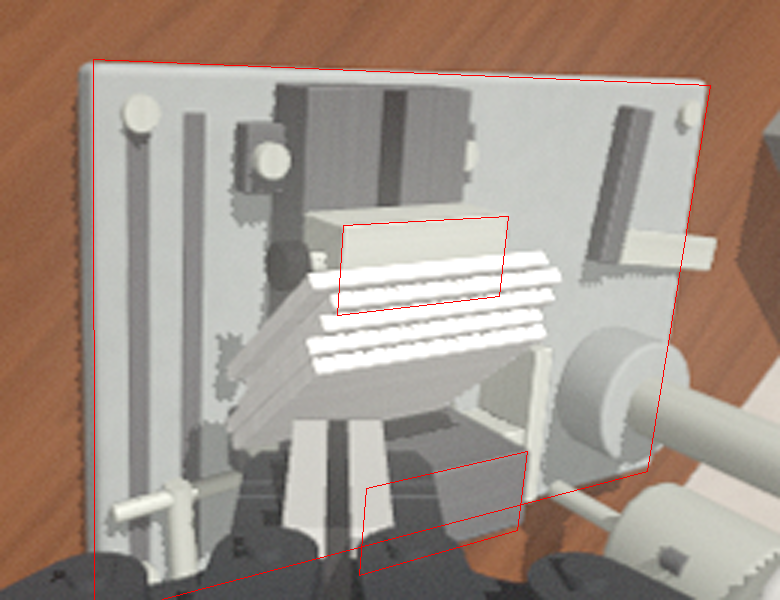

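```bash
python3 - <<'E'
from h import *
from bench import viewer
c=viewer.get_calibration('wrist');cs,ci=viewer.get_calibration('scene'),viewer.get_calibration('side')
Pw=[[-115,-100,18],[-115,200,18],[-110,-35,42],[-110,35,42]]
uw=np.array([[82,64],[707,82],[277,85],[470,90]])/3+[160,110]
Ps=[[-115,200,18],[85,200,18],[-115,-100,18],[85,-100,18]]
us=np.array([[402,482],[153,568],[273,143],[48,213]])/3.15+[190,175]
Pi=[[-115,-100,18],[85,-100,18],[85,200,18]]
ui=np.array([[38,275],[323,440],[563,127]])/4+[280,170]
def f(s,w=1): return np.r_[2*(proj(c,sw(s,Pw))-uw).ravel(),w*(proj(cs,sw(s,Ps))-us).ravel(),w*(proj(ci,sw(s,Pi))-ui).ravel()]
for w in(1,0):
    b=least_squares(f,S0,args=(w,));print(b.x,np.round(f(b.x,1),1))
    s=b.x
    if w: continue
    im=cv2.imread('pics/w2.png')
    P=[[-115,-100,18],[-115,200,18],[85,200,18],[85,-100,18]]
    P2=[[-39,-35,68],[-39,35,68],[-69,35,68],[-69,-35,68]]
    P3=[[12.5,-35,92],[12.5,35,92],[44,35,92],[44,-35,92]]
    P4=[[-110,-35,42],[-110,35,42],[44,35,42],[44,-35,42]]
    P5=[[-20,45,49],[42,45,49],[42,45,79],[-20,45,79]]
    a=im[110:310,160:420].copy();a=cv2.resize(a,None,fx=3,fy=3,interpolation=cv2.INTER_CUBIC)
    for q in (P,P2,P3,P4,P5):
        u=(proj(c,sw(s,q))-[160,110])*3
        cv2.polylines(a,[u.astype(np.int32)],True,(0,0,255),1)
    cv2.imwrite('pics/w2y.png',a)
E
```

```text
[ 0.68443849 -0.01836294 -0.7622038 ] [-3.7 -1.2 -2.  -1.2 12.2  2.1 -5.3  0.6  0.4 -3.3 -1.  -0.6 -0.9 -3.8
 -2.5 -2.  -2.6 -0.4  0.4  0.1 -1.1 -1.1]
[ 0.68407151 -0.01863111 -0.76247809] [-4.6 -1.5 -2.4 -1.2 11.5  1.9 -5.9  0.5  0.4 -3.5 -1.  -0.8 -0.9 -3.9
 -2.5 -2.2 -2.8 -0.3  0.2  0.2 -1.1 -1. ]
```

View pics/w2y.png

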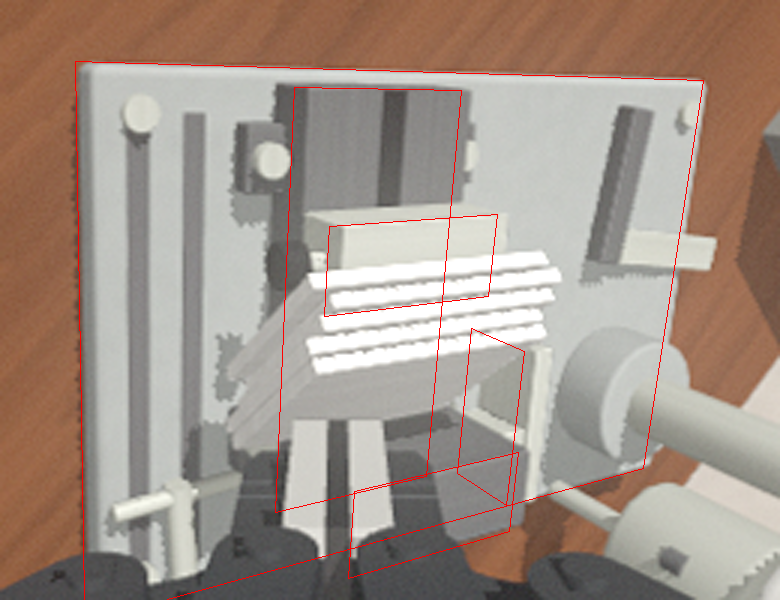

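```bash
python3 - <<'E'
from h import *
from bench import viewer
c=viewer.get_calibration('wrist');cs,ci=viewer.get_calibration('scene'),viewer.get_calibration('side')
Pw=[[-115,-100,18],[-115,200,18],[-110,-35,42],[-110,35,42]]
uw=np.array([[91,66],[707,82],[306,87],[470,91]])/3+[160,110]
Ps=[[-115,200,18],[85,200,18],[-115,-100,18],[85,-100,18]]
us=np.array([[402,482],[153,568],[273,143],[48,213]])/3.15+[190,175]
Pi=[[-115,-100,18],[85,-100,18],[85,200,18]]
ui=np.array([[38,275],[323,440],[563,127]])/4+[280,170]
def f(s,w=1): return np.r_[2*(proj(c,sw(s,Pw))-uw).ravel(),w*(proj(cs,sw(s,Ps))-us).ravel(),w*(proj(ci,sw(s,Pi))-ui).ravel()]
for w in(1,0):
    b=least_squares(f,S0,args=(w,));print(b.x,np.round(f(b.x,1),1))
    s=b.x
    if w: continue
    im=cv2.imread('pics/w2.png')
    P=[[-115,-100,18],[-115,200,18],[85,200,18],[85,-100,18]]
    P2=[[-39,-35,68],[-39,35,68],[-69,35,68],[-69,-35,68]]
    P3=[[12.5,-35,92],[12.5,35,92],[44,35,92],[44,-35,92]]
    P4=[[-110,-35,42],[-110,35,42],[44,35,42],[44,-35,42]]
    P5=[[-20,45,49],[42,45,49],[42,45,79],[-20,45,79]]
    a=im[110:310,160:420].copy();a=cv2.resize(a,None,fx=3,fy=3,interpolation=cv2.INTER_CUBIC)
    for q in (P,P2,P3,P4,P5):
        u=(proj(c,sw(s,q))-[160,110])*3
        cv2.polylines(a,[u.astype(np.int32)],True,(0,0,255),1)
    cv2.imwrite('pics/w2x.png',a)
E
```

```text
[ 0.68744894 -0.01577144 -0.76402122] [-1.  -1.9  1.7  0.   0.2  1.5  0.5  0.9  0.8 -1.5 -0.8  1.1 -0.5 -2.4
 -2.2 -0.7 -1.5 -1.4  1.3 -1.1 -0.2 -1.8]
[ 0.68754911 -0.0156268  -0.76202655] [-1.1 -1.5  1.7 -0.6  0.1  1.6  0.5  0.7  0.9 -1.6 -0.6  1.2 -0.5 -2.4
 -2.2 -0.6 -1.4 -1.4  1.5 -1.2 -0.3 -2. ]
```

View pics/w2x.png

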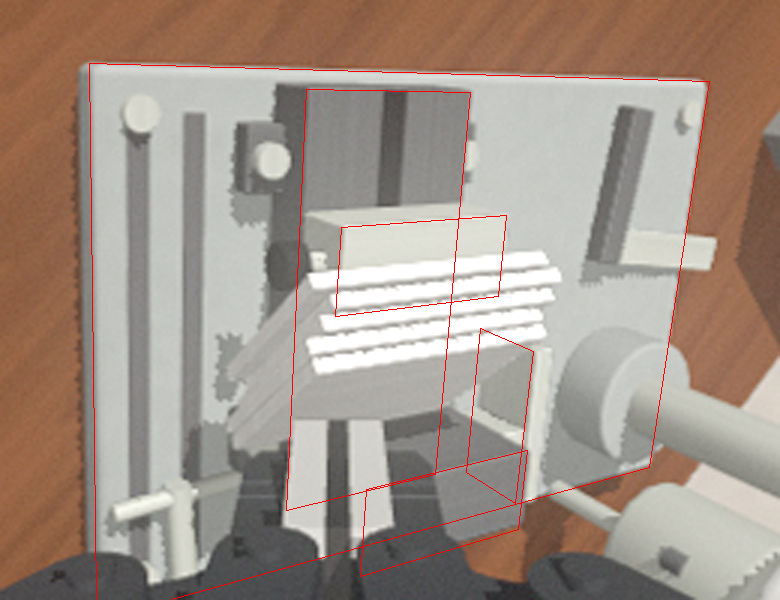

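```bash
sed -i 's/^S0=.*/S0=[0.6875,-0.0157,-0.763]/' h.py; python3 -c "
from h import *
now();goto([-98,-60,130],toolB(40))"
```

```text
stand tcp [ -62.4 -128.   215.1] F [-0.3  0.4  0.3] q [-0.65  0.04  1.92  0.61  1.18 -1.74] op -0.01 t 2.8
shift [0.0145, -0.0353, 0.1081] turn [0.1, 8.0, 3.3] | t 2.8
```

Call:
step_arm(plan=[[[0.005,-0.0353,0.02],[0.1,4,1.5]],[[0.0145,-0.0353,0.06],[0.1,8,3.3]],[[0.0145,-0.0353,0.108],[0.1,8,3.3]],[[0.0145,-0.0353,0.108],[0.1,8,3.3]],[[0.0145,-0.0353,0.108],[0.1,8,3.3]]])

```text
time_s: 3.3
eef_pos: [0.575, 0.0091, 0.1296]
eef_rot: [-0.135, 0.863, 0.371, 0.314]
wrist_force: [-0.6, -0.5, 0.1]
opening: -0.001
```

```bash
cat > look.py <<'E'
import sys
from h import *
from bench import viewer
now()
n=sys.argv[1]
im=viewer.camera('side')[:,:,::-1]; a=cv2.resize(im[140:280,280:440],None,fx=3.5,fy=3.5,interpolation=cv2.INTER_CUBIC)
cv2.imwrite(f'pics/{n}_s.png',a)
c=viewer.get_calibration('wrist');im=viewer.camera('wrist')[:,:,::-1]; cv2.imwrite(f'pics/{n}_w.png',im)
E
python3 look.py a; python3 -c "
from h import *
goto([-98,-15,78],toolB(40))"
```

```text
stand tcp [-98.5 -59.9 129.6] F [-0.1 -0.8  0.1] q [-0.56  0.19  2.02  0.86  0.98 -1.9 ] op -0.0 t 3.3
shift [-0.0005, -0.002, 0.0705] turn [0.1, -0.1, 0.3] | t 3.4
```

View pics/a_s.png

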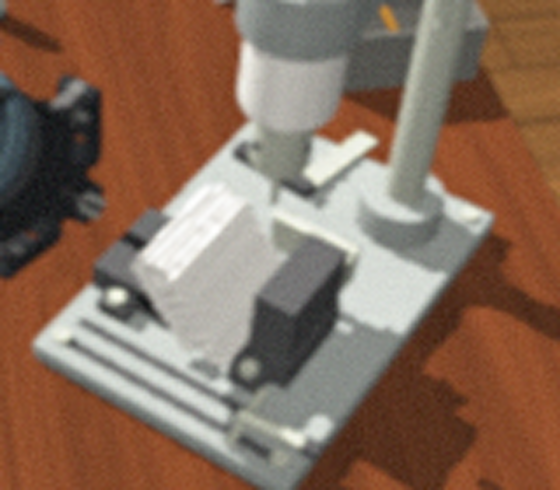

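View pics/a_w.png

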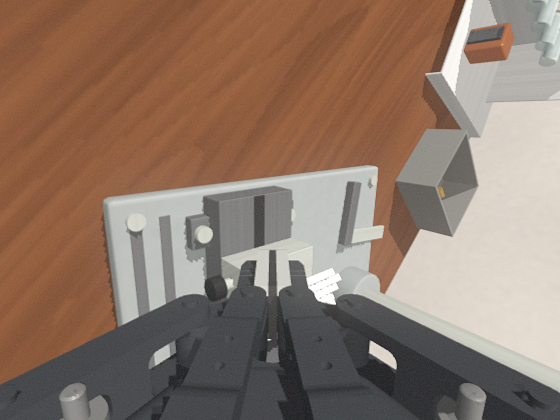

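```bash
python3 -c "
from h import *
from bench import viewer,telemetry
c=viewer.get_calibration('side')
print((proj(c,telemetry.get_obs()['eef_pos'])-[280,140])*3.5)
print(proj(viewer.get_calibration('wrist'),telemetry.get_obs()['eef_pos']))
im=cv2.imread('pics/a_s.png')
im=viewer.camera('side')[:,:,::-1];cv2.imwrite('pics/full_s.png',im)"
```

```text
[[ 87.16770038 197.45774768]]
[[272.57631174 276.15019323]]
```

View pics/full_s.png

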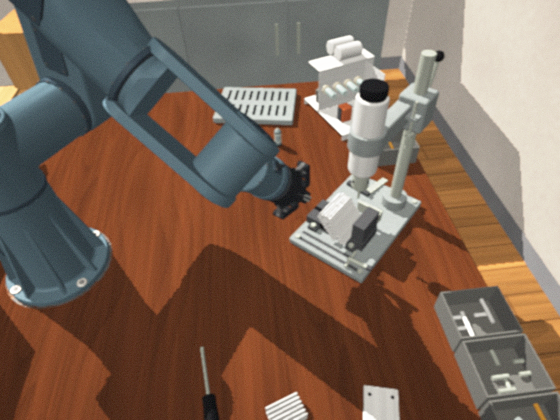

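Call:
step_arm(plan=[[[0,-0.002,0.035],[0,0,0]],[[0,-0.002,0.07],[0,0,0]],[[0,-0.002,0.07],[0,0,0]]])

```text
time_s: 3.75
eef_pos: [0.6051, 0.0432, 0.0758]
eef_rot: [-0.135, 0.863, 0.371, 0.315]
wrist_force: [-1.2, 0.3, 0.7]
opening: -0.001
```

```bash
python3 look.py b
```

```text
stand tcp [-100.3  -14.4   75.8] F [-1.1 -0.6  0.7] q [-0.46  0.34  1.98  0.96  0.85 -1.94] op -0.0 t 3.75
```

View pics/b_s.png

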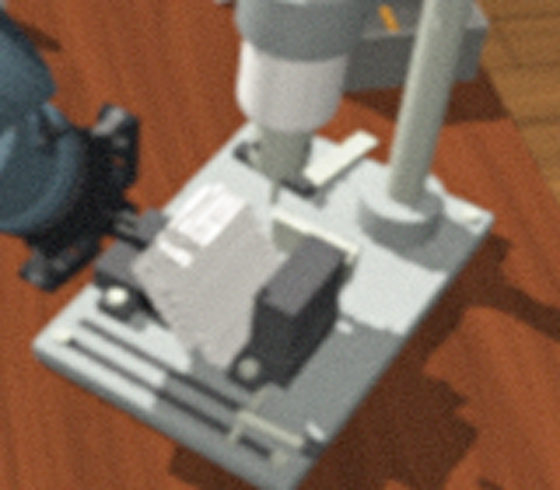

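View pics/b_w.png

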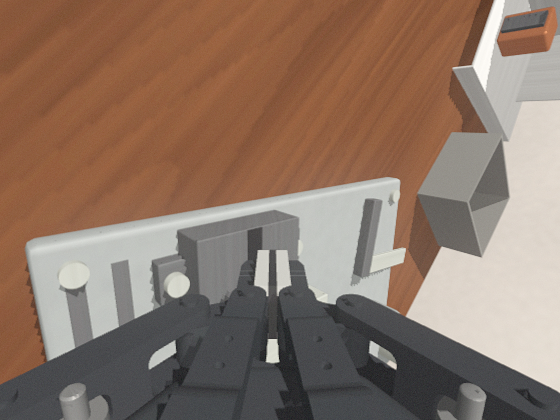

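Call:
step_arm(plan=[[[0,0.008,-0.003],[0,0,0]],[[0,0.016,-0.003],[0,0,0]],[[0,0.024,-0.003],[0,0,0]],[[0,0.032,-0.003],[0,0,0]],[[0,0.036,-0.003],[0,0,0]]])

```text
time_s: 4.35
eef_pos: [0.6304, 0.0155, 0.0801]
eef_rot: [-0.135, 0.863, 0.37, 0.315]
wrist_force: [-9.6, 3.0, 12.7]
opening: -0.002
```

```bash
python3 look.py c
```

```text
stand tcp [-62.8 -17.   80.1] F [-9.  -4.5 12.7] q [-0.49  0.38  1.91  0.93  0.89 -1.93] op -0.0 t 4.35
```

View pics/c_s.png

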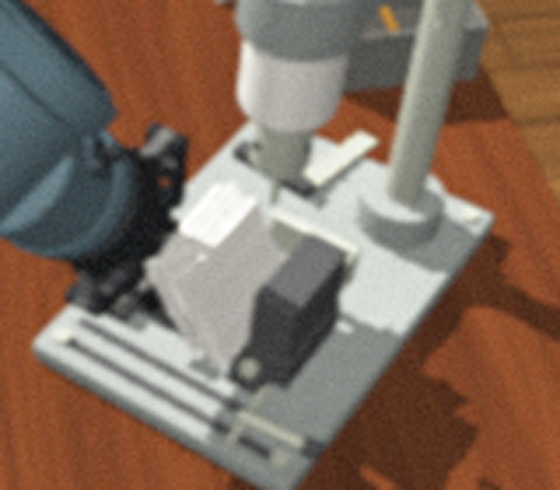

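View pics/c_w.png

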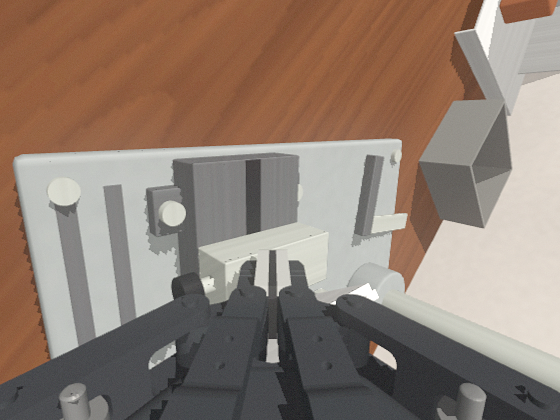

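```bash
python3 - <<'E'
from h import *
from bench import viewer
c=viewer.get_calibration('wrist')
a=cv2.imread('pics/c_w.png')[120:370,120:420];a=cv2.resize(a,None,fx=2.4,fy=2.4,interpolation=cv2.INTER_CUBIC)
for v,col in((0,(0,0,255)),(10,(0,255,0)),):
    q=[[-39+v,-35,68],[-39+v,35,68],[-69+v,35,68],[-69+v,-35,68]]
    cv2.polylines(a,[((proj(c,sw(S0,q))-[120,120])*2.4).astype(np.int32)],True,col,1)
cv2.imwrite('pics/c_wz.png',a)
E
```

```text
(no output)
```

View pics/c_wz.png

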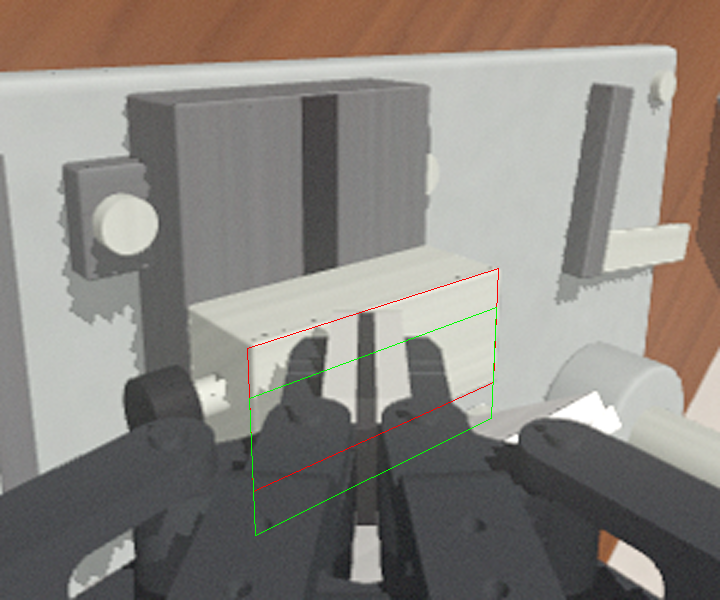

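Call:
step_arm(plan=[[[0.0045,0,-0.0054],[0,0,0]],[[0.0045,0.004,-0.0054],[0,0,0]],[[0.0045,0.008,-0.0054],[0,0,0]],[[0.0045,0.012,-0.0054],[0,0,0]],[[0.0045,0.015,-0.0054],[0,0,0]]])

```text
time_s: 4.95
eef_pos: [0.6415, 0.0051, 0.0869]
eef_rot: [-0.134, 0.863, 0.37, 0.316]
wrist_force: [-5.9, 1.3, 11.4]
opening: -0.001
```

```bash
python3 look.py d
```

```text
stand tcp [-47.6 -16.8  86.9] F [-5.2 -3.1 11.4] q [-0.5   0.39  1.87  0.91  0.9  -1.91] op -0.0 t 4.95
```

View pics/d_s.png

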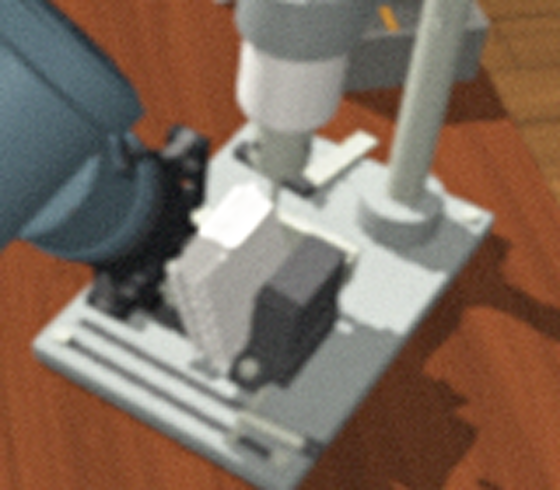

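View pics/d_w.png

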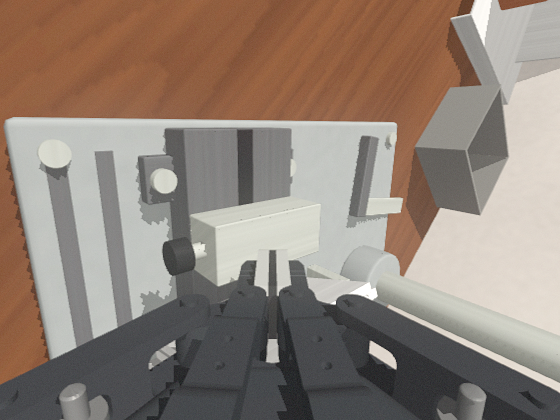

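```bash
python3 - <<'E'
from h import *
from bench import viewer
im=viewer.camera('scene')[:,:,::-1];cv2.imwrite('pics/d_sc.png',cv2.resize(im[170:310,180:320],None,fx=4,fy=4,interpolation=cv2.INTER_CUBIC))
a=cv2.imread('pics/d_w.png')[190:420,150:430];cv2.imwrite('pics/d_wz.png',cv2.resize(a,None,fx=2.5,fy=2.5,interpolation=cv2.INTER_CUBIC))
E
```

```text
(no output)
```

View pics/d_sc.png

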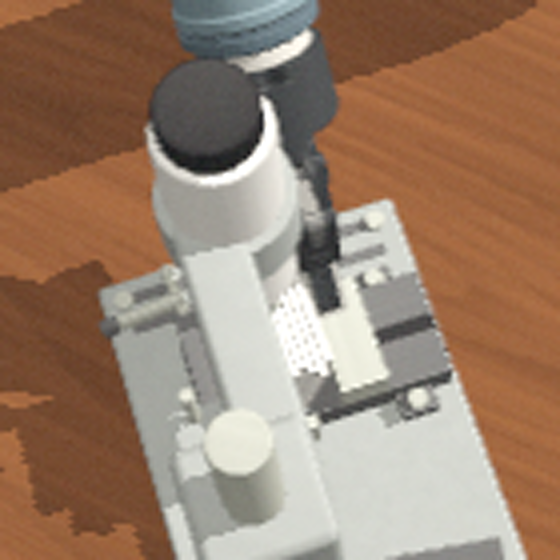

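View pics/d_wz.png

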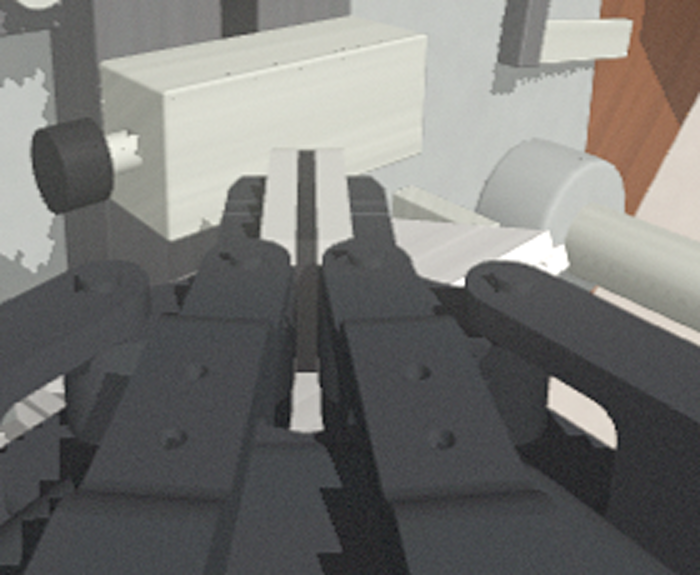

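Call:
step_arm(plan=[[[0.004,0,-0.005],[0,0,0]],[[0.004,0,-0.005],[0,0,0]]])

```text
time_s: 5.3
eef_pos: [0.6412, 0.0049, 0.0932]
eef_rot: [-0.134, 0.864, 0.37, 0.315]
wrist_force: [-0.8, 1.2, 1.1]
opening: -0.003
```

```bash
python3 -c "
from h import *
now()"
```

```text
stand tcp [-47.7 -17.1  93.2] F [-1.5  0.3  1.1] q [-0.5   0.38  1.87  0.9   0.91 -1.89] op -0.0 t 5.3
```

Call:
step_arm(plan=[[[0.001,0.004,-0.001],[0,0,0]],[[0.002,0.008,-0.0023],[0,0,0]],[[0.002,0.01,-0.0023],[0,0,0]]])

```text
time_s: 5.6
eef_pos: [0.6486, -0.0021, 0.096]
eef_rot: [-0.134, 0.864, 0.37, 0.315]
wrist_force: [0.7, 0.1, 0.2]
opening: -0.003
```

```bash
python3 look.py e
```

```text
stand tcp [-37.5 -17.   96. ] F [0.4 0.6 0.2] q [-0.5   0.39  1.85  0.89  0.92 -1.88] op -0.0 t 5.6
```

View pics/e_s.png

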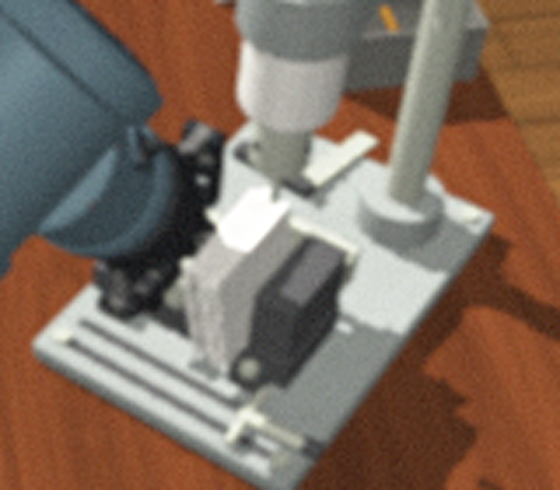

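Call:
step_arm(plan=[[[0,0.004,0],[0,0,0]],[[0,0.006,0],[0,0,0]],[[-0.003,0.006,0.004],[0,0,0]],[[-0.0075,0.006,0.009],[0,0,0]],[[-0.0075,0.008,0.009],[0,0,0]]])

```text
time_s: 6.2
eef_pos: [0.6538, -0.0072, 0.0837]
eef_rot: [-0.134, 0.864, 0.37, 0.315]
wrist_force: [0.0, 0.6, 0.2]
opening: -0.001
```

```bash
python3 look.py f
```

```text
stand tcp [-30.2 -17.1  83.7] F [-0.4  0.4  0.2] q [-0.51  0.42  1.83  0.9   0.91 -1.9 ] op -0.0 t 6.2
```

View pics/f_s.png

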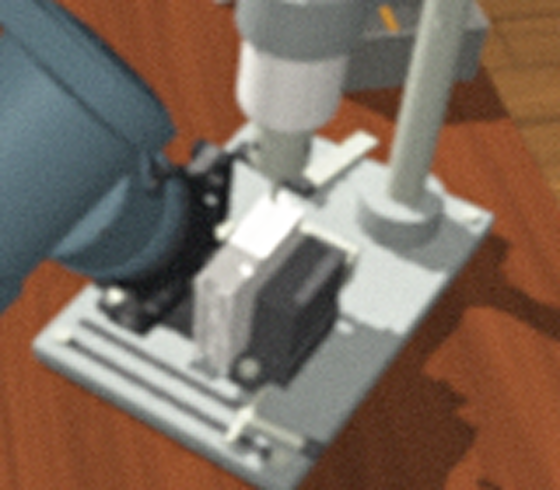

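View pics/f_w.png

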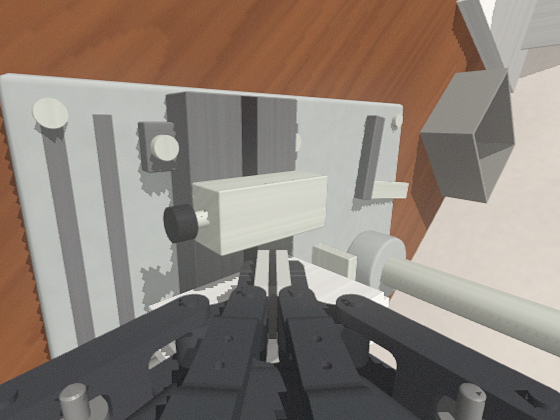

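Call:
step_arm(plan=[[[0,0.002,0],[0,0,0]],[[0,0.004,0],[0,0,0]],[[0,0.005,0],[0,0,0]],[[0,0.005,0],[0,0,0]]])

```text
time_s: 6.7
eef_pos: [0.6572, -0.0101, 0.0837]
eef_rot: [-0.135, 0.864, 0.37, 0.315]
wrist_force: [-1.0, 0.3, 0.6]
opening: -0.001
```

```bash
python3 -c "
from h import *
now()"
```

```text
stand tcp [-25.8 -17.   83.7] F [-1.  -0.5  0.6] q [-0.51  0.43  1.82  0.9   0.92 -1.9 ] op -0.0 t 6.7
```

Call:
step_arm(plan=[[[0,0.0015,0],[0,0,0]],[[0,0.003,0],[0,0,0]],[[0,0.003,0],[0,0,0]]])

```text
time_s: 7.0
eef_pos: [0.6576, -0.0106, 0.083]
eef_rot: [-0.137, 0.863, 0.371, 0.314]
wrist_force: [-7.9, 4.0, 3.3]
opening: -0.002
```

```bash
python3 look.py g
```

```text
stand tcp [-25.1 -17.   83. ] F [-8.5 -2.6  3.3] q [-0.51  0.43  1.82  0.9   0.92 -1.9 ] op -0.0 t 7.0
```

View pics/g_s.png

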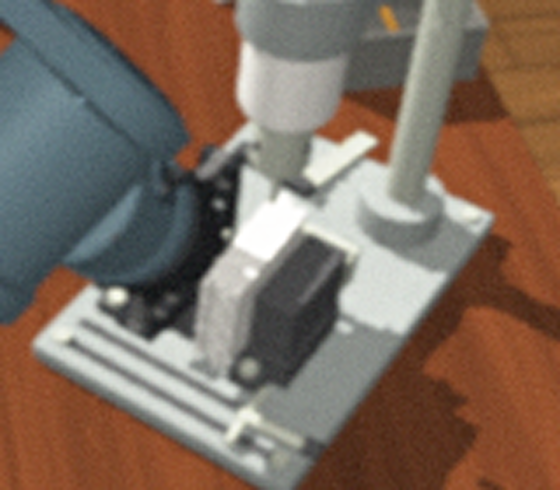

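View pics/g_w.png

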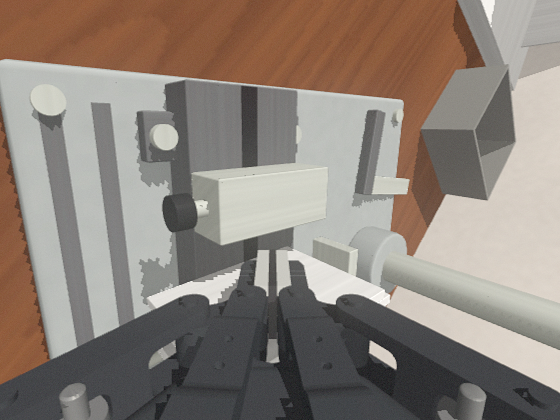

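Call:
step_arm(plan=[[[0,0.0025,0],[0,0,0]],[[0,0.0025,0],[0,0,0]]])

```text
time_s: 7.3
eef_pos: [0.6581, -0.0108, 0.0823]
eef_rot: [-0.139, 0.863, 0.371, 0.313]
wrist_force: [-11.3, 6.7, 2.5]
opening: -0.004
```

```bash
python3 -c "
from h import *
now()"
```

```text
stand tcp [-24.6 -16.7  82.3] F [-12.8  -3.    2.5] q [-0.51  0.44  1.81  0.9   0.93 -1.9 ] op -0.0 t 7.3
```

Call:
step_arm(plan=[[[0,-0.022,0],[0,0,0]],[[0,-0.022,-0.04],[0,0,0]],[[0,-0.022,-0.09],[0,0,0]],[[0,-0.022,-0.13],[0,0,0]],[[0,-0.022,-0.13],[0,0,0]]])

```text
time_s: 7.8
eef_pos: [0.5891, -0.0633, 0.1883]
eef_rot: [-0.13, 0.864, 0.37, 0.317]
wrist_force: [0.3, -0.9, 0.3]
opening: -0.001
```

```bash
python3 look.py i; python3 -c "
from h import *
goto([-1,-100,64],toolB(40))"
```

```text
stand tcp [ -38.2 -102.4  188.3] F [ 0.8 -0.4  0.3] q [-0.67  0.16  1.91  0.79  1.13 -1.85] op -0.0 t 7.8
shift [-0.0767, 0.0394, 0.093] turn [0.2, -0.1, 0.1] | t 7.9
```

View pics/i_s.png

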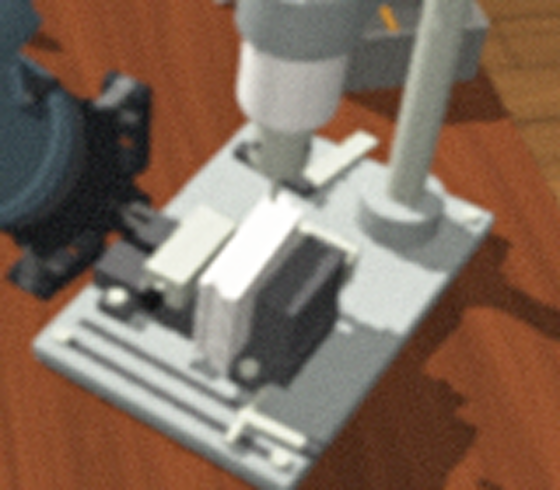

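View pics/i_w.png

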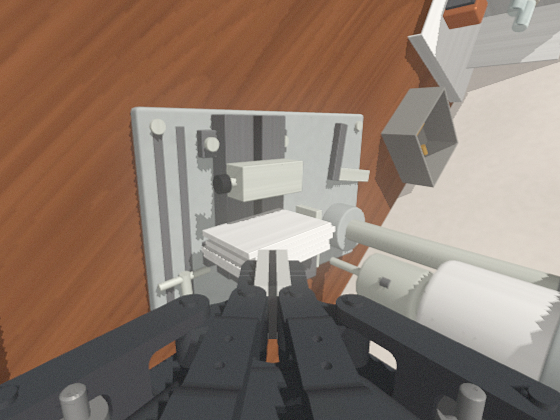

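Call:
step_arm(plan=[[[-0.03,0.0394,0.02],[0,0,0]],[[-0.0767,0.0394,0.04],[0,0,0]],[[-0.0767,0.0394,0.08],[0,0,0]],[[-0.0767,0.0394,0.093],[0,0,0]],[[-0.0767,0.0394,0.093],[0,0,0]]])

```text
time_s: 8.4
eef_pos: [0.6159, -0.083, 0.0602]
eef_rot: [-0.137, 0.864, 0.37, 0.314]
wrist_force: [0.2, 1.0, -0.3]
opening: -0.0
```

```bash
python3 look.py j; python3 -c "
from h import *
goto([-1,-80,66],toolB(40))"
```

```text
stand tcp [ -5.3 -98.2  60.2] F [-0.5  0.8 -0.3] q [-0.67  0.46  1.85  0.88  0.98 -2.04] op -0.0 t 8.4
shift [0.016, 0.0017, 0.01] turn [-0.1, -0.1, 0.2] | t 8.5
```

View pics/j_s.png

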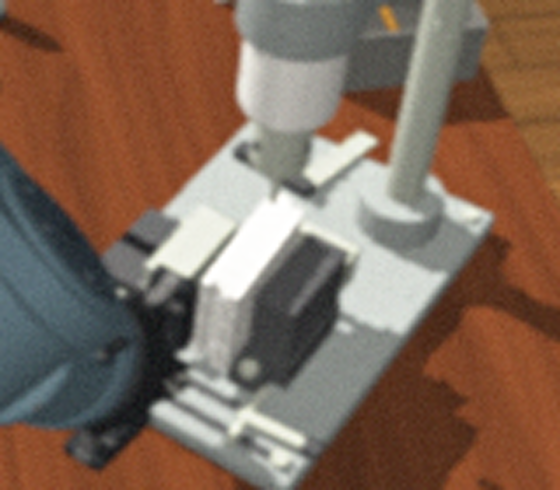

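View pics/j_w.png

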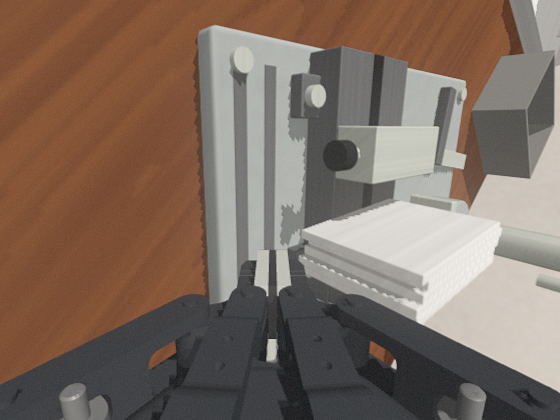

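Call:
step_arm(plan=[[[0.008,0.0015,0.005],[0,0,0]],[[0.016,0.0015,0.01],[0,0,0]],[[0.016,0.0015,0.01],[0,0,0]]])

```text
time_s: 8.8
eef_pos: [0.6324, -0.0729, 0.0673]
eef_rot: [-0.133, 0.863, 0.371, 0.316]
wrist_force: [0.0, 0.6, -0.3]
opening: 0.0
```

```bash
python3 look.py k; python3 -c "
from h import *
goto([-1,-60,67],toolB(40))"
```

```text
stand tcp [ -0.3 -79.4  67.3] F [-0.4  0.4 -0.3] q [-0.63  0.46  1.83  0.88  0.97 -2.01] op 0.0 t 8.8
shift [0.016, -0.0002, 0.0126] turn [0.0, -0.1, 0.2] | t 8.9
```

View pics/k_s.png

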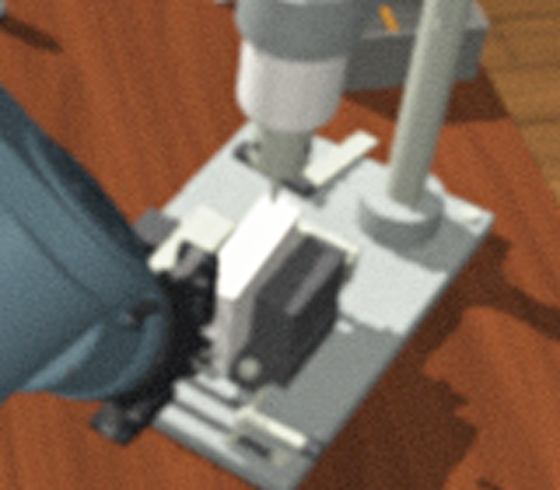

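View pics/k_w.png

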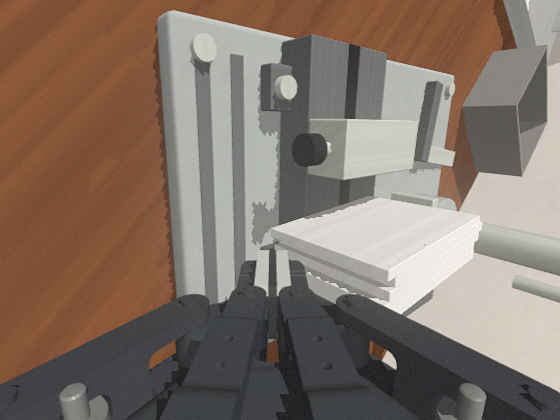

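Call:
step_arm(plan=[[[0.003,0,0.0025],[0,0,0]],[[0.006,0,0.005],[0,0,0]],[[0.009,0,0.0075],[0,0,0]],[[0.012,0,0.0095],[0,0,0]],[[0.012,0,0.0095],[0,0,0]]])

```text
time_s: 9.4
eef_pos: [0.6417, -0.062, 0.0659]
eef_rot: [-0.135, 0.864, 0.37, 0.315]
wrist_force: [-0.8, 0.7, 0.9]
opening: -0.004
```

```bash
python3 look.py l; python3 -c "
from h import *
goto([-1,-60,67],toolB(40))"
```

```text
stand tcp [ -1.1 -65.1  65.9] F [-1.  -0.1  0.9] q [-0.61  0.47  1.81  0.89  0.96 -1.99] op -0.0 t 9.4
shift [0.0047, 0.0001, 0.0026] turn [-0.0, -0.1, 0.1] | t 9.5
```

View pics/l_s.png

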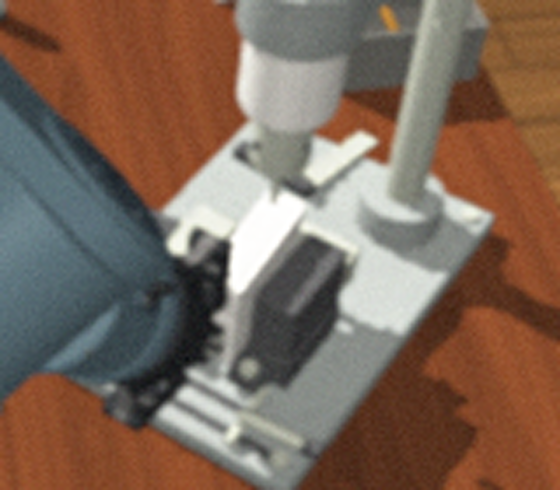

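View pics/l_w.png

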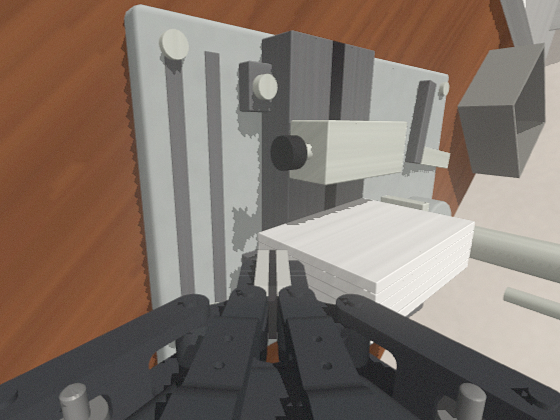

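Call:
step_arm(plan=[[[0.0025,0,0.002],[0,0,0]],[[0.005,0,0.004],[0,0,0]],[[0.005,0,0.004],[0,0,0]]])

```text
time_s: 9.8
eef_pos: [0.6461, -0.0574, 0.0661]
eef_rot: [-0.135, 0.864, 0.37, 0.315]
wrist_force: [-0.1, -0.8, 0.2]
opening: -0.002
```

```bash
python3 look.py m
```

```text
stand tcp [ -1.1 -58.8  66.1] F [ 0.5 -0.6  0.2] q [-0.6   0.47  1.81  0.89  0.95 -1.98] op -0.0 t 9.8
```

View pics/m_w.png

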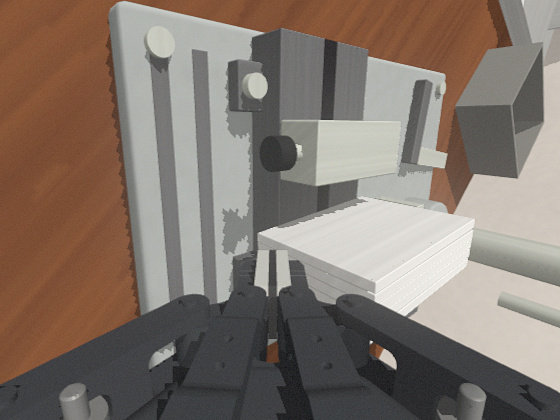

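Call:
step_arm(plan=[[[0.0015,0,0.0013],[0,0,0]],[[0.003,0,0.0025],[0,0,0]],[[0.003,0,0.0025],[0,0,0]]])

```text
time_s: 10.2
eef_pos: [0.6488, -0.0548, 0.0661]
eef_rot: [-0.134, 0.864, 0.37, 0.315]
wrist_force: [-0.8, -0.2, -0.5]
opening: -0.001
```

```bash
python3 look.py n
```

```text
stand tcp [ -1.  -55.   66.1] F [-0.4 -0.7 -0.5] q [-0.59  0.47  1.8   0.89  0.95 -1.97] op -0.0 t 10.2
```

View pics/n_w.png

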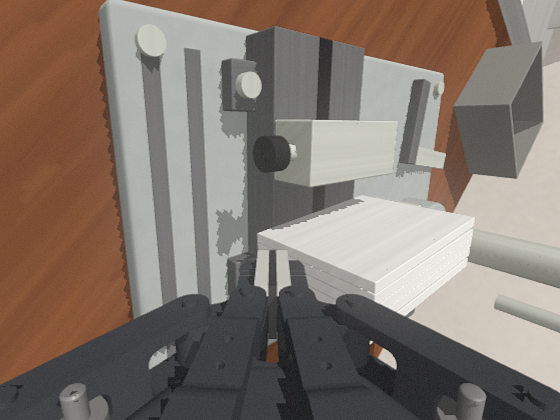

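View pics/n_s.png

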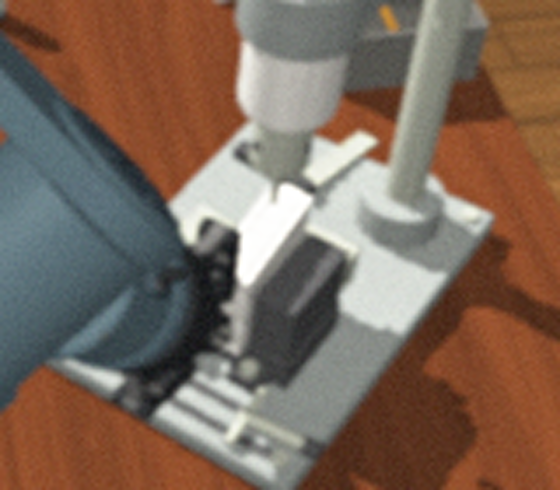

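Call:
step_arm(plan=[[[0.0015,0,0.0013],[0,0,0]],[[0.003,0,0.0025],[0,0,0]],[[0.003,0,0.0025],[0,0,0]]])

```text
time_s: 10.6
eef_pos: [0.6503, -0.0541, 0.0661]
eef_rot: [-0.133, 0.864, 0.37, 0.314]
wrist_force: [-16.8, -12.3, 8.0]
opening: -0.001
```

```bash
python3 -c "
from h import *
now()"
```

```text
stand tcp [ -0.3 -53.4  66.1] F [ -3.7 -20.5   8. ] q [-0.58  0.47  1.8   0.89  0.95 -1.97] op -0.0 t 10.6
```

Call:
step_arm(plan=[[[-0.01,0,-0.008],[0,0,0]],[[-0.03,0,-0.025],[0,0,0]],[[-0.03,0,-0.06],[0,0,0]],[[-0.03,-0.03,-0.1],[0,0,0]],[[-0.03,-0.03,-0.1],[0,0,0]]])

```text
time_s: 11.1
eef_pos: [0.5681, -0.0952, 0.1265]
eef_rot: [-0.133, 0.863, 0.37, 0.316]
wrist_force: [0.3, 0.0, -0.4]
opening: 0.002
```

```bash
python3 look.py o; python3 - <<'E'
from h import *
from bench import viewer
c=viewer.get_calibration('wrist')
a=cv2.imread('pics/o_w.png')[100:310,130:410];a=cv2.resize(a,None,fx=2.8,fy=2.8,interpolation=cv2.INTER_CUBIC)
for q in([[-12.5,-45,112],[-12.5,45,112],[12.5,45,112],[12.5,-45,112]],[[-20,45,49],[-20,45,79],[42,45,79]],[[12.5,-35,92],[44,-35,92]]):
    cv2.polylines(a,[((proj(c,sw(S0,q))-[130,100])*2.8).astype(np.int32)],len(q)==4,(0,0,255),1)
cv2.imwrite('pics/o_wz.png',a)
E
```

```text
stand tcp [ -31.3 -139.9  126.5] F [ 0.2  0.2 -0.4] q [-0.75  0.26  1.94  0.81  1.09 -2.01] op 0.0 t 11.1
```

View pics/o_wz.png

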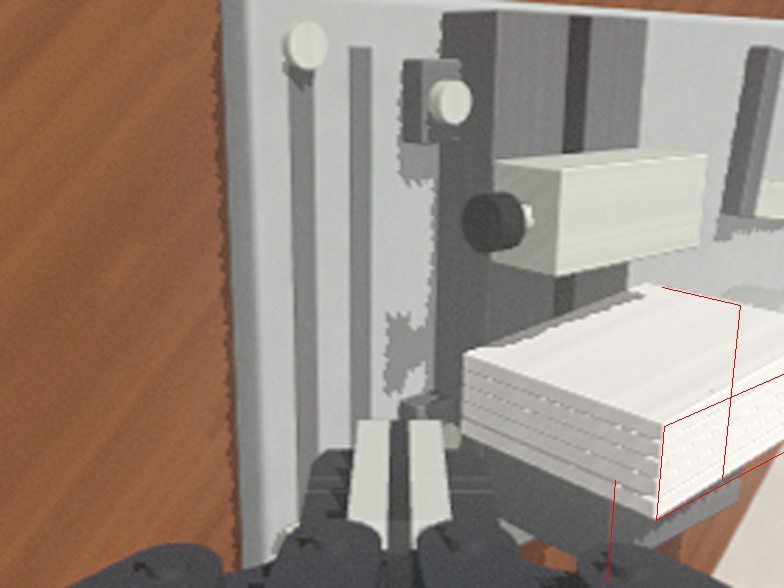

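View pics/o_s.png

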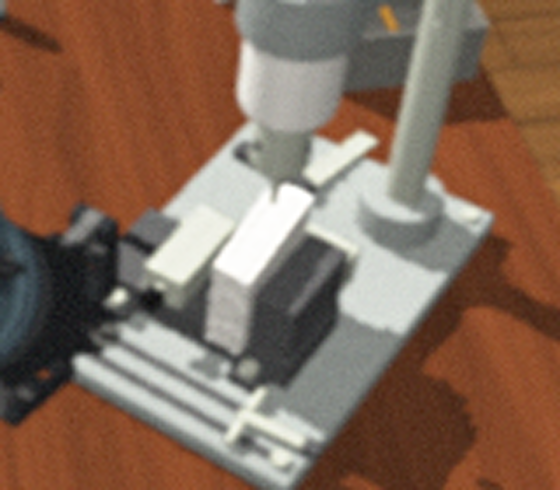

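```bash
python3 - <<'E'
from h import *
from bench import viewer
c=viewer.get_calibration('wrist')
a=cv2.imread('pics/o_w.png')[190:310,260:440];a=cv2.resize(a,None,fx=4.4,fy=4.4,interpolation=cv2.INTER_CUBIC)
for q in([[-12.5,-45,112],[-12.5,-45,42],[12.5,-45,42],[12.5,-45,112]],[[-12.5,-45,112],[-12.5,45,112],[12.5,45,112],[12.5,-45,112]]):
    cv2.polylines(a,[((proj(c,sw(S0,q))-[260,190])*4.4).astype(np.int32)],len(q)==4,(0,0,255),1)
cv2.imwrite('pics/o_wy.png',a)
E
```

```text
(no output)
```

View pics/o_wy.png

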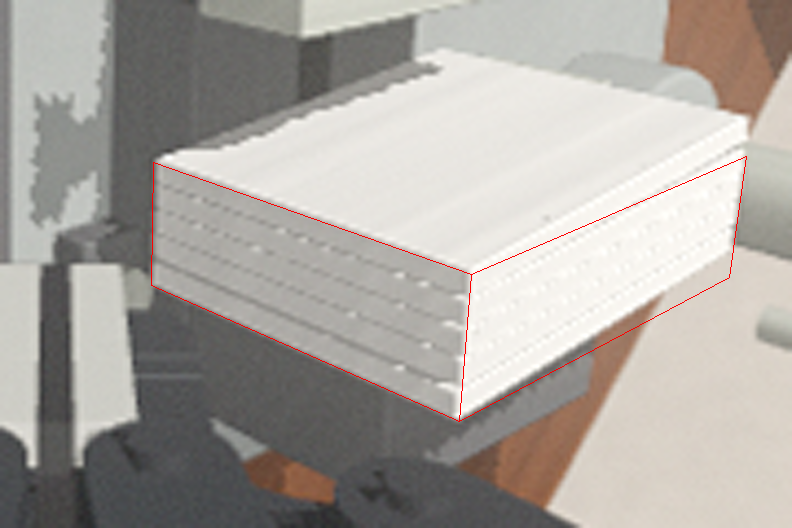

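```bash
cat >> h.py <<'E'
def toolC(t): # lean to -x
    return R.from_euler('z',-90,degrees=True).as_matrix()@toolB(t)
E
python3 -c "
from h import *
goto([-130,-60,170],toolC(45))"
```

```text
shift [0.0899, -0.0995, 0.0157] turn [-60.8, 3.7, 66.4] | t 11.2
```

Call:
step_arm(plan=[[[0.03,-0.07,-0.03],[-6,0.4,6.6]],[[0.06,-0.09,0.0],[-12,0.8,13]],[[0.09,-0.1,0.015],[-18,1.1,20]],[[0.09,-0.1,0.015],[-24,1.5,26]],[[0.09,-0.1,0.015],[-29,1.8,32]]])

```text
time_s: 11.7
eef_pos: [0.5505, 0.0338, 0.1687]
eef_rot: [-0.017, 0.932, 0.065, 0.357]
wrist_force: [-0.4, 1.1, -0.3]
opening: 0.001
```

```bash
python3 -c "
from h import *
now();goto([-130,-40,170],toolC(45))"
```

```text
stand tcp [-133.2  -58.9  168.7] F [-1.   0.5 -0.3] q [-0.32 -0.15  2.28  0.74  0.43 -1.05] op 0.0 t 11.7
shift [0.0135, -0.0092, 0.0101] turn [-34.7, 2.5, 37.9] | t 11.7
```

Call:
step_arm(plan=[[[0.0135,-0.009,0.01],[-34.7,2.5,37.9]],[[0.0135,-0.009,0.01],[-34.7,2.5,37.9]],[[0.0135,-0.009,0.01],[-34.7,2.5,37.9]],[[0.0135,-0.009,0.01],[-34.7,2.5,37.9]],[[0.0135,-0.009,0.01],[-34.7,2.5,37.9]]])

```text
time_s: 12.2
eef_pos: [0.5582, 0.0402, 0.1618]
eef_rot: [0.034, 0.941, -0.057, 0.333]
wrist_force: [-0.7, 0.1, -0.1]
opening: -0.0
```

```bash
python3 -c "
from h import *
now();goto([-130,-40,170],toolC(45))"
```

```text
stand tcp [-132.1  -48.9  161.8] F [-0.6 -0.4 -0.1] q [-0.13 -0.08  2.22 -0.06  0.33  0.05] op -0.0 t 12.2
shift [0.0107, -0.0058, -0.0021] turn [-23.2, 5.3, 27.9] | t 12.2
```

Call:
step_arm(plan=[[[0.0107,-0.0058,-0.002],[-23.2,5.3,27.9]],[[0.0107,-0.0058,-0.002],[-23.2,5.3,27.9]],[[0.0107,-0.0058,-0.002],[-23.2,5.3,27.9]],[[0.0107,-0.0058,-0.002],[-23.2,5.3,27.9]],[[0.0107,-0.0058,-0.002],[-23.2,5.3,27.9]]])

```text
time_s: 12.7
eef_pos: [0.564, 0.0453, 0.1672]
eef_rot: [0.093, 0.912, -0.218, 0.335]
wrist_force: [0.6, -1.1, -0.7]
opening: -0.0
```

```bash
python3 -c "
from h import *
now();goto([-90,22,120],toolC(45))"
```

```text
stand tcp [-131.4  -41.3  167.2] F [ 1.2 -0.3 -0.7] q [ 0.07  0.02  2.12 -0.8   0.52  1.15] op -0.0 t 12.7
shift [0.0136, -0.0502, 0.0724] turn [-10.1, 4.1, 12.9] | t 12.7
```

Call:
step_arm(plan=[[[0.0136,-0.05,0.02],[-10.1,4.1,12.9]],[[0.0136,-0.05,0.04],[-10.1,4.1,12.9]],[[0.0136,-0.05,0.072],[-10.1,4.1,12.9]],[[0.0136,-0.05,0.072],[-10.1,4.1,12.9]]])

```text
time_s: 13.1
eef_pos: [0.6354, 0.0628, 0.1108]
eef_rot: [0.145, 0.86, -0.342, 0.35]
wrist_force: [-2.3, -0.7, -0.8]
opening: -0.0
```

```bash
python3 look.py p; python3 -c "
from h import *
now();goto([-60,22,89],toolC(45))"
```

```text
stand tcp [-91.9  20.7 110.8] F [-1.2 -2.1 -0.8] q [ 0.2   0.38  1.86 -1.08  0.71  1.74] op -0.0 t 13.1
stand tcp [-91.4  20.8 117.4] F [0.3 0.1 0.9] q [ 0.19  0.37  1.87 -1.08  0.71  1.74] op 0.0 t 13.2
shift [0.0022, -0.0013, 0.0423] turn [0.0, 0.2, 0.3] | t 13.2
```

View pics/p_w.png

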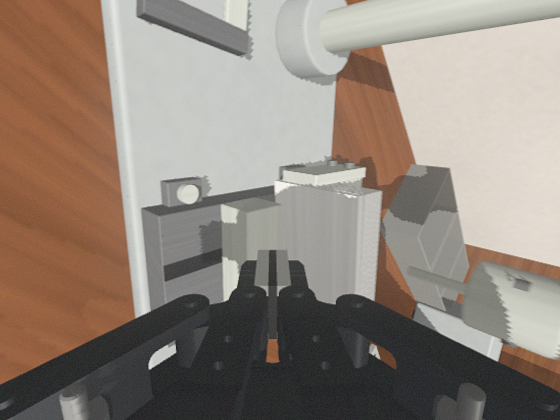

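View pics/p_s.png

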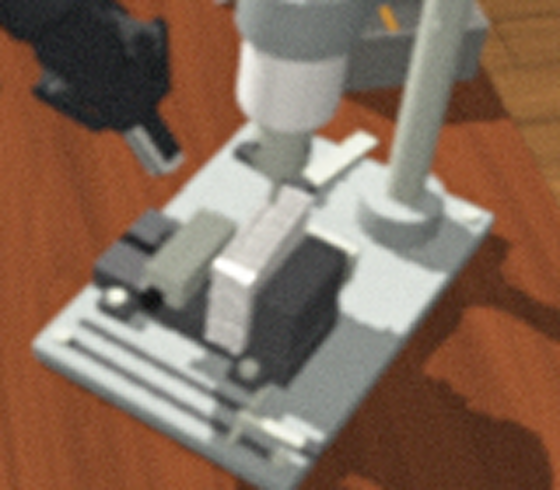

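```bash
python3 - <<'E'
from h import *
from bench import viewer
c=viewer.get_calibration('wrist')
im=viewer.camera('wrist')[:,:,::-1]
o=(200,140);a=im[140:310,200:420];a=cv2.resize(a,None,fx=3.5,fy=3.5,interpolation=cv2.INTER_CUBIC)
for q in([[-12.5,45,112],[-12.5,45,42],[12.5,45,42],[12.5,45,112]],[[-12.5,-45,112],[-12.5,45,112],[12.5,45,112],[12.5,-45,112]],[[-20,45,79],[42,45,79]]):
    cv2.polylines(a,[((proj(c,sw(S0,q))-o)*3.5).astype(np.int32)],len(q)==4,(0,0,255),1)
cv2.imwrite('pics/p_wz.png',a)
E
```

```text
(no output)
```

View pics/p_wz.png

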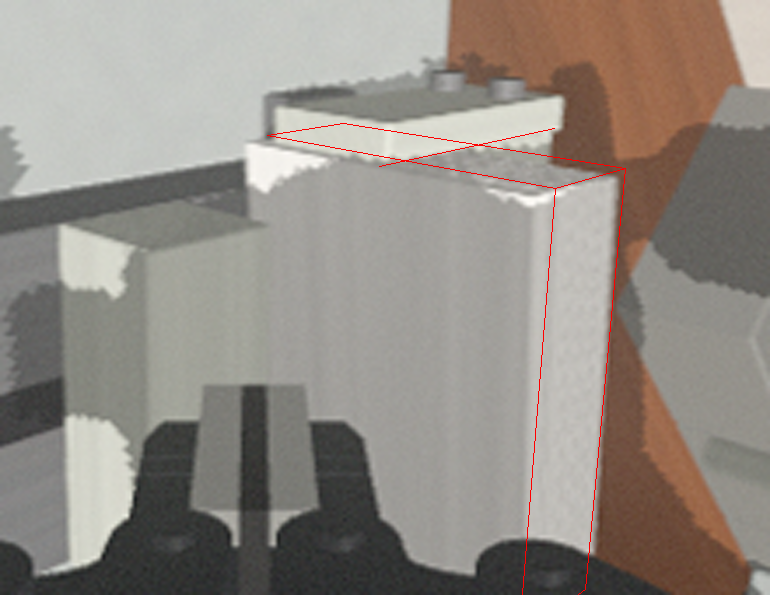

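Call:
step_arm(plan=[[[0.0022,-0.0013,0.021],[0,0,0]],[[0.0022,-0.0013,0.042],[0,0,0]],[[0.0022,-0.0013,0.042],[0,0,0]]])

```text
time_s: 13.55
eef_pos: [0.6609, 0.0399, 0.0946]
eef_rot: [0.142, 0.857, -0.344, 0.356]
wrist_force: [-0.2, -0.0, -0.1]
opening: -0.002
```

```bash
python3 look.py q; python3 -c "
from h import *
goto([-35,22,89],toolC(45))"
```

```text
stand tcp [-57.7  21.8  94.6] F [-0.1 -0.1 -0.1] q [ 0.14  0.44  1.83 -1.14  0.66  1.77] op -0.0 t 13.55
shift [0.0119, 0.0005, 0.0212] turn [-0.2, -0.1, -0.0] | t 13.65
```

View pics/q_w.png

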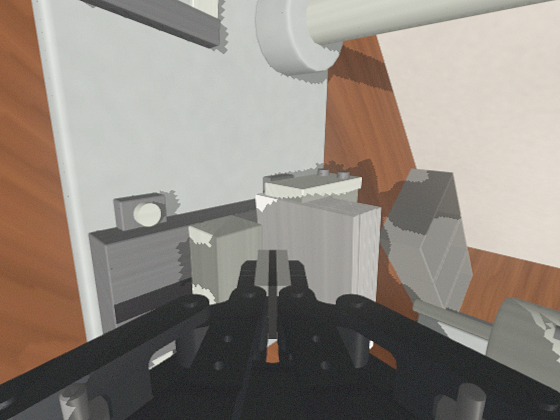

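View pics/q_s.png

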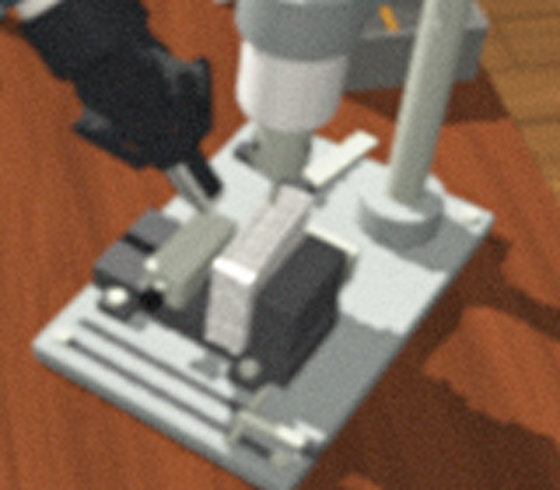

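```bash
cat >> h.py <<'E'
def toolD(t,y): # lean azimuth rotated y deg from -x toward -y
    return R.from_euler('z',-90+y,degrees=True).as_matrix()@toolB(t)
E
python3 -c "
from h import *
goto([-50,20,92],toolD(43,20))"
```

```text
shift [0.0034, 0.0024, 0.0084] turn [13.8, -2.1, -14.4] | t 13.65
```

Call:
step_arm(plan=[[[0,0,0],[7,-1,-7]],[[0.002,0.002,0],[13.8,-2.1,-14.4]],[[0.0034,0.0024,0.0],[13.8,-2.1,-14.4]]])

```text
time_s: 13.95
eef_pos: [0.66, 0.0375, 0.0978]
eef_rot: [0.075, 0.911, -0.189, 0.359]
wrist_force: [-0.4, -0.3, 0.6]
opening: -0.002
```

```bash
python3 -c "
from h import *
now();goto([-35,20,90],toolD(43,20))"
```

```text
stand tcp [-56.7  19.4  97.8] F [-0.1 -0.5  0.6] q [ 0.01  0.32  1.98 -1.12  0.31  1.41] op -0.0 t 13.95
shift [0.0097, 0.007, 0.0197] turn [-0.2, -0.1, 0.2] | t 13.95
```

Call:
step_arm(plan=[[[0.005,0.0035,0.006],[0,0,0]],[[0.0075,0.005,0.011],[0,0,0]],[[0.0075,0.005,0.011],[0,0,0]]])

```text
time_s: 14.25
eef_pos: [0.6717, 0.0276, 0.0936]
eef_rot: [0.076, 0.91, -0.191, 0.359]
wrist_force: [0.7, 0.4, 1.2]
opening: -0.001
```

```bash
python3 look.py r; python3 -c "
from h import *
goto([-30,20,90],toolD(40,25))"
```

```text
stand tcp [-41.4  20.4  93.6] F [0.3 0.8 1.2] q [-0.01  0.34  1.95 -1.11  0.3   1.4 ] op -0.0 t 14.25
shift [0.0065, 0.0045, 0.0099] turn [3.3, -2.9, -3.7] | t 14.35
```

View pics/r_w.png

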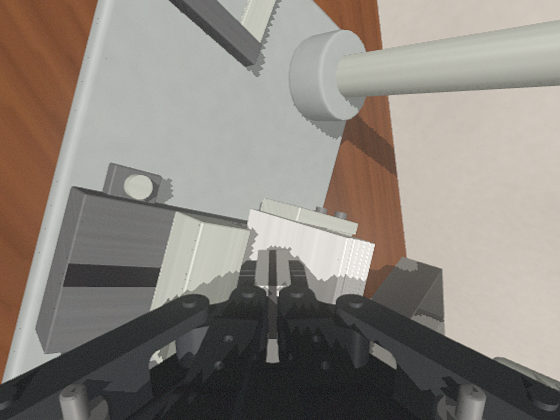

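Call:
step_arm(plan=[[[0.003,0.002,0.005],[0,0,0]],[[0.0065,0.0045,0.01],[0,0,0]],[[0.0065,0.0045,0.01],[0,0,0]]])

```text
time_s: 14.65
eef_pos: [0.6799, 0.0185, 0.0894]
eef_rot: [0.076, 0.911, -0.191, 0.358]
wrist_force: [0.4, -0.2, 0.4]
opening: 0.002
```

```bash
python3 -c "
from h import *
now();goto([-22,20,90],toolD(43,20))"
```

```text
stand tcp [-29.2  19.5  89.4] F [0.4 0.1 0.4] q [-0.03  0.36  1.94 -1.11  0.29  1.38] op 0.0 t 14.65
shift [0.0055, 0.002, 0.0043] turn [0.0, 0.1, 0.0] | t 14.65
```

Call:
step_arm(plan=[[[0.0013,0.0007,0.0013],[0,0,0]],[[0.0026,0.0013,0.0026],[0,0,0]],[[0.004,0.002,0.004],[0,0,0]],[[0.004,0.002,0.004],[0,0,0]]])

```text
time_s: 15.05
eef_pos: [0.6837, 0.0151, 0.0894]
eef_rot: [0.075, 0.911, -0.191, 0.358]
wrist_force: [-1.3, 1.4, 0.3]
opening: -0.003
```

```bash
python3 -c "
from h import *
now();goto([-22,20,90],toolD(43,20))"
```

```text
stand tcp [-24.   19.6  89.4] F [-1.9  0.1  0.3] q [-0.04  0.37  1.93 -1.1   0.29  1.36] op -0.0 t 15.05
shift [0.0019, 0.0003, 0.0009] turn [-0.0, 0.1, 0.1] | t 15.05
```

Contact begins. Push on.

Call:
step_arm(plan=[[[0.0013,0.0006,0.0013],[0,0,0]],[[0.0026,0.0012,0.0026],[0,0,0]],[[0.0026,0.0012,0.0026],[0,0,0]]])

```text
time_s: 15.35
eef_pos: [0.685, 0.0143, 0.089]
eef_rot: [0.075, 0.911, -0.19, 0.357]
wrist_force: [-19.5, 11.2, 14.2]
opening: 0.002
```

```bash
python3 -c "
from h import *
now()"
```

```text
stand tcp [-22.6  20.   89. ] F [-21.8  -5.3  14.2] q [-0.04  0.37  1.93 -1.09  0.28  1.35] op 0.0 t 15.35
```

Call:
step_arm(plan=[[[-0.004,-0.002,-0.004],[0,0,0]],[[-0.02,-0.01,-0.03],[0,0,0]],[[-0.03,-0.015,-0.06],[0,0,0]],[[-0.03,-0.015,-0.08],[0,0,0]],[[-0.03,-0.015,-0.08],[0,0,0]]])

```text
time_s: 15.85
eef_pos: [0.6226, 0.0578, 0.1295]
eef_rot: [0.075, 0.911, -0.19, 0.359]
wrist_force: [0.5, -0.5, 0.3]
opening: 0.0
```

```bash
cat > ov.py <<'E'
import sys
from h import *
from bench import viewer
now()
viewer.camera('side')
c=viewer.get_calibration('wrist');im=viewer.camera('wrist')[:,:,::-1]
cv2.imwrite(f'pics/{sys.argv[1]}_full.png',im)
s=np.array(S0)
qs=([[-12.5,45,112],[-12.5,45,42],[12.5,45,42],[12.5,45,112]],[[-12.5,-45,112],[-12.5,45,112],[12.5,45,112],[12.5,-45,112]],[[-12.5,-45,112],[-12.5,-45,42]],[[-20,45,49],[-20,45,79],[42,45,79]])
p=proj(c,sw(S0,np.vstack(qs[:2]))); o=np.maximum(p.min(0)-40,0).astype(int); e=(p.max(0)+40).astype(int)
a=im[o[1]:e[1],o[0]:e[0]]; k=min(780/a.shape[1],590/a.shape[0]); a=cv2.resize(a,None,fx=k,fy=k,interpolation=cv2.INTER_CUBIC);b=a.copy()
for q in qs: cv2.polylines(b,[((proj(c,sw(S0,q))-o)*k).astype(np.int32)],len(q)==4,(0,0,255),1)
cv2.imwrite(f'pics/{sys.argv[1]}_ov.png',b)
E
python3 ov.py s; python3 -c "
from h import *
goto([-60,-140,140],toolB(40))"
```

```text
stand tcp [-97.8   8.3 129.5] F [0.7 0.  0.3] q [ 0.06  0.2   2.04 -1.01  0.37  1.33] op 0.0 t 15.85
shift [-0.004, 0.1515, -0.0198] turn [46.4, -2.6, -52.4] | t 15.95
```

View pics/s_ov.png

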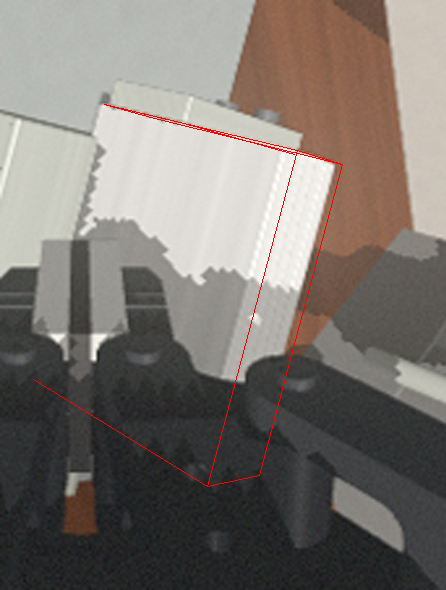

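Call:
step_arm(plan=[[[-0.02,0.02,-0.03],[7,-0.5,-8]],[[-0.02,0.05,-0.03],[14,-1,-16]],[[-0.01,0.1,-0.03],[21,-1.5,-24]],[[-0.004,0.13,-0.02],[27,-2,-31]],[[-0.004,0.15,-0.02],[27,-2,-31]]])

```text
time_s: 16.45
eef_pos: [0.5701, 0.0195, 0.12]
eef_rot: [0.039, 0.943, -0.099, 0.317]
wrist_force: [-1.2, -0.4, -1.4]
opening: -0.003
```

```bash
python3 -c "
from h import *
now();goto([-40,-140,135],toolB(40))"
```

```text
stand tcp [-109.2  -55.7  120. ] F [-0.6 -1.1 -1.4] q [-0.15  0.05  2.19 -0.18  0.27  0.22] op -0.0 t 16.45
shift [0.0204, 0.1082, -0.0021] turn [36.9, 2.9, -45.4] | t 16.45
```

Call:
step_arm(plan=[[[0.02,0.06,-0.03],[37,3,-45]],[[0.02,0.108,-0.03],[37,3,-45]],[[0.02,0.108,-0.02],[37,3,-45]],[[0.02,0.108,-0.002],[37,3,-45]],[[0.02,0.108,-0.002],[37,3,-45]]])

```text
time_s: 16.95
eef_pos: [0.5551, -0.0644, 0.1266]
eef_rot: [0.006, 0.958, 0.001, 0.285]
wrist_force: [0.0, -0.8, 0.6]
opening: 0.002
```

```bash
python3 -c "
from h import *
now();goto([-40,-140,135],toolB(40))"
```

```text
stand tcp [ -62.  -126.7  126.6] F [ 0.5 -0.5  0.6] q [-0.46 -0.    2.18  0.53  0.49 -0.88] op 0.0 t 16.95
shift [0.0101, 0.0249, -0.0031] turn [28.2, 6.8, -36.9] | t 16.95
```

Call:
step_arm(plan=[[[0.01,0.025,-0.003],[28,6.8,-37]],[[0.01,0.025,-0.003],[28,6.8,-37]],[[0.01,0.025,-0.003],[28,6.8,-37]],[[0.01,0.025,-0.003],[28,6.8,-37]],[[0.01,0.025,-0.003],[28,6.8,-37]]])

```text
time_s: 17.45
eef_pos: [0.5615, -0.0899, 0.1349]
eef_rot: [-0.107, 0.895, 0.301, 0.312]
wrist_force: [0.4, 0.2, -0.4]
opening: 0.0
```

```bash
python3 -c "
from h import *
now();goto([-40,-140,145],toolB(40))"
```

```text
stand tcp [ -39.7 -140.7  134.9] F [ 0.1  0.4 -0.4] q [-0.73  0.17  2.02  0.82  0.99 -1.86] op 0.0 t 17.45
shift [0.0068, -0.0004, -0.0075] turn [5.6, 1.5, -7.1] | t 17.45
```

Call:
step_arm(plan=[[[0.007,0,-0.008],[5.6,1.5,-7.1]],[[0.007,0,-0.008],[5.6,1.5,-7.1]],[[0.007,0,-0.008],[5.6,1.5,-7.1]]])

```text
time_s: 17.75
eef_pos: [0.5624, -0.0892, 0.1451]
eef_rot: [-0.134, 0.866, 0.366, 0.314]
wrist_force: [-0.6, 0.9, 0.5]
opening: -0.002
```

```bash
python3 ov.py t
```

```text
stand tcp [ -39.6 -139.5  145.1] F [-1.   0.2  0.5] q [-0.75  0.21  1.96  0.8   1.12 -1.96] op -0.0 t 17.75
```

View pics/t_ov.png

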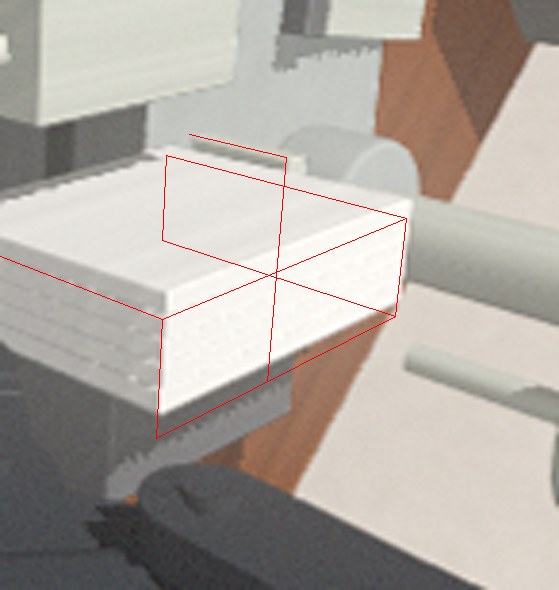

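```bash
python3 -c "
from h import *
goto([-4,-95,66],toolB(40))"
```

```text
shift [-0.0172, 0.0372, 0.0889] turn [0.1, 0.0, -0.3] | t 17.85
```

View pics/t_full.png

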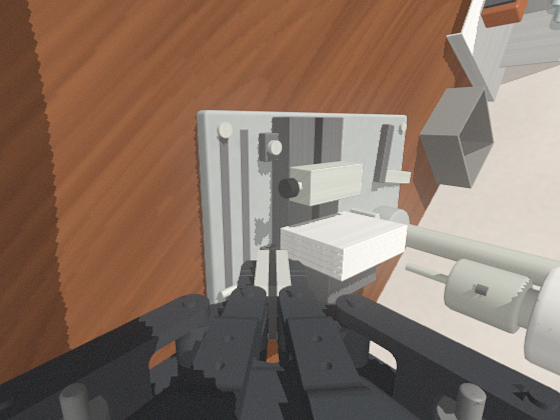

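Call:
step_arm(plan=[[[-0.017,0.037,0.03],[0,0,0]],[[-0.017,0.037,0.06],[0,0,0]],[[-0.017,0.037,0.089],[0,0,0]],[[-0.017,0.037,0.089],[0,0,0]]])

```text
time_s: 18.25
eef_pos: [0.6178, -0.0778, 0.0637]
eef_rot: [-0.137, 0.865, 0.368, 0.313]
wrist_force: [0.4, 1.3, 0.2]
opening: -0.001
```

```bash
python3 ov.py u;  python3 -c "
from h import *
goto([-4,-60,66],toolB(40))"
```

```text
stand tcp [ -7.4 -93.1  63.7] F [-0.7  1.2  0.2] q [-0.66  0.45  1.85  0.88  0.98 -2.02] op -0.0 t 18.25
shift [0.0256, 0.0009, 0.0225] turn [0.0, 0.0, -0.1] | t 18.35
```

View pics/u_full.png

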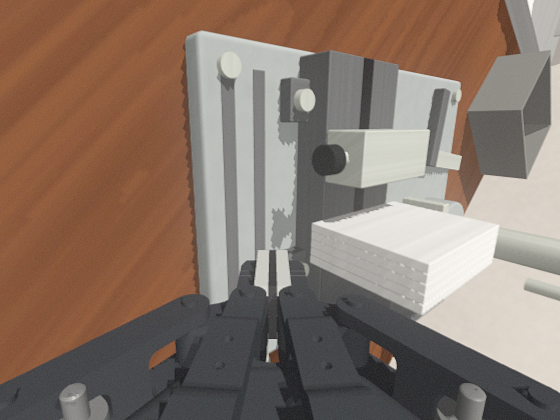

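Contact expected near TCP y = −53 to −56.

Call:
step_arm(plan=[[[0.008,0.001,0.007],[0,0,0]],[[0.016,0.001,0.014],[0,0,0]],[[0.022,0.001,0.019],[0,0,0]],[[0.026,0.001,0.0225],[0,0,0]],[[0.026,0.001,0.0225],[0,0,0]]])

```text
time_s: 18.85
eef_pos: [0.6447, -0.0568, 0.067]
eef_rot: [-0.134, 0.864, 0.369, 0.315]
wrist_force: [0.5, -0.1, 0.6]
opening: 0.003
```

Call:
step_arm(plan=[[[0.0015,0,0.0013],[0,0,0]],[[0.003,0,0.0025],[0,0,0]],[[0.003,0,0.0025],[0,0,0]]])

```text
time_s: 19.15
eef_pos: [0.6469, -0.0547, 0.0666]
eef_rot: [-0.134, 0.865, 0.368, 0.315]
wrist_force: [-0.2, 0.4, 1.2]
opening: 0.002
```

```bash
python3 -c "
from h import *
now()"
```

```text
stand tcp [ -2.4 -56.2  66.6] F [-0.4  0.1  1.2] q [-0.59  0.47  1.81  0.89  0.95 -1.97] op 0.0 t 19.15
```

Call:
step_arm(plan=[[[0.0015,-0.001,0.0013],[0,0,0]],[[0.003,-0.001,0.0025],[0,0,0]],[[0.003,-0.001,0.0025],[0,0,0]]])

```text
time_s: 19.45
eef_pos: [0.6483, -0.0527, 0.0666]
eef_rot: [-0.133, 0.865, 0.368, 0.314]
wrist_force: [-10.0, -7.7, 4.7]
opening: -0.002
```

```bash
python3 ov.py v
```

```text
stand tcp [ -2.8 -53.8  66.6] F [ -1.9 -12.5   4.7] q [-0.58  0.47  1.81  0.89  0.94 -1.97] op -0.0 t 19.45
```

View pics/v_ov.png

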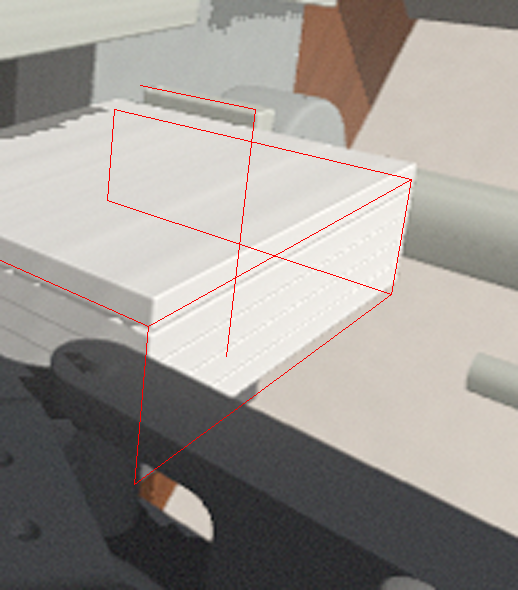

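Call:
step_arm(plan=[[[-0.008,0,-0.007],[0,0,0]],[[-0.025,0,-0.03],[0,0,0]],[[-0.025,-0.04,-0.07],[0,0,0]],[[-0.025,-0.08,-0.11],[0,0,0]],[[-0.025,-0.1,-0.12],[0,0,0]]], fingers=60)

```text
time_s: 20.05
eef_pos: [0.5086, -0.0514, 0.1434]
eef_rot: [-0.134, 0.865, 0.368, 0.315]
wrist_force: [0.3, 0.4, 1.2]
opening: 0.602
```

```bash
cat >> h.py <<'E'
def toolE(t):
    t=np.radians(t);s,c=np.sin(t),np.cos(t)
    return np.c_[[0,1,0],[c,0,s],[s,0,-c]]
E
python3 -c "
from h import *
now();goto([-120,-60,160],toolE(38));goto([-120,-60,160],toolD(38,45))"
```

```text
stand tcp [-104.6 -149.5  143.4] F [-0.1  0.5  1.2] q [-0.77  0.07  2.12  0.8   1.11 -2.01] op 0.6 t 20.05
shift [0.0791, -0.0157, 0.0448] turn [-36.3, -38.5, -13.4] | t 20.05
shift [0.0791, -0.0157, 0.0448] turn [-28.2, -1.9, 34.8] | t 20.05
```

Call:
step_arm(plan=[[[0.03,0,0],[-6,-6.4,-2]],[[0.06,-0.01,0.02],[-12,-13,-4.5]],[[0.079,-0.0157,0.045],[-18,-19,-6.7]],[[0.079,-0.0157,0.045],[-24,-25.5,-9]],[[0.079,-0.0157,0.045],[-30,-32,-11]]])

```text
time_s: 20.55
eef_pos: [0.557, 0.0227, 0.1564]
eef_rot: [0.134, 0.894, 0.38, 0.194]
wrist_force: [-0.3, -0.6, -0.8]
opening: 0.6
```

```bash
python3 -c "
from h import *
now();goto([-100,-2,120],toolE(38))"
```

```text
stand tcp [-120.8  -62.4  156.4] F [ 0.2 -0.6 -0.8] q [-0.16 -0.02  2.08 -0.03  0.6  -0.94] op 0.6 t 20.55
shift [0.0486, 0.0018, 0.0552] turn [-14.7, -13.6, -4.9] | t 20.55
```

Call:
step_arm(plan=[[[0.02,0,0.01],[-7,-6.5,-2.5]],[[0.04,0.001,0.03],[-14.7,-13.6,-4.9]],[[0.0486,0.0018,0.055],[-14.7,-13.6,-4.9]],[[0.0486,0.0018,0.055],[-14.7,-13.6,-4.9]]])

```text
time_s: 20.95
eef_pos: [0.615, 0.051, 0.1198]
eef_rot: [0.299, 0.87, 0.371, 0.128]
wrist_force: [-0.2, -1.4, -1.1]
opening: 0.6
```

```bash
python3 ov.py x; python3 -c "
from h import *
goto([-50,-1,86],toolE(38))"
```

```text
stand tcp [-98.5  -1.9 119.8] F [ 0.8 -1.2 -1.1] q [ 0.13  0.29  1.89 -0.85  0.69 -0.07] op 0.6 t 20.95
shift [0.0012, 0.0226, 0.0549] turn [-0.3, 0.1, 0.2] | t 21.05
```

View pics/x_full.png

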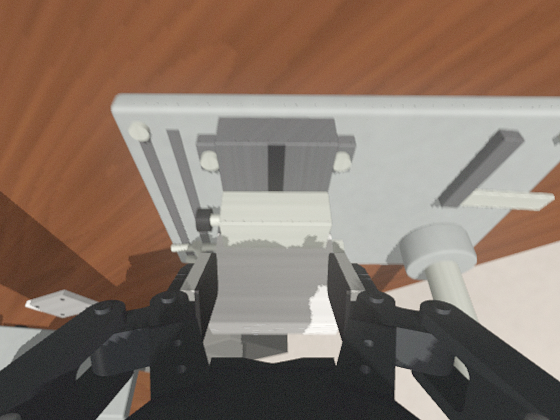

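Call:
step_arm(plan=[[[0.001,0.0226,0.02],[0,0,0]],[[0.001,0.0226,0.04],[0,0,0]],[[0.001,0.0226,0.055],[0,0,0]],[[0.001,0.0226,0.055],[0,0,0]]])

```text
time_s: 21.45
eef_pos: [0.65, 0.0142, 0.0878]
eef_rot: [0.296, 0.871, 0.371, 0.126]
wrist_force: [0.0, 0.3, -0.7]
opening: 0.6
```

```bash
python3 look.py y; python3 -c "
from h import *
goto([-30,-1,86],toolE(38))"
```

```text
stand tcp [-47.8  -4.3  87.8] F [-0.2  0.2 -0.7] q [ 0.05  0.39  1.84 -0.88  0.62 -0.09] op 0.6 t 21.45
shift [0.0022, 0.0123, 0.0138] turn [-0.3, 0.0, -0.1] | t 21.55
```

View pics/y_w.png

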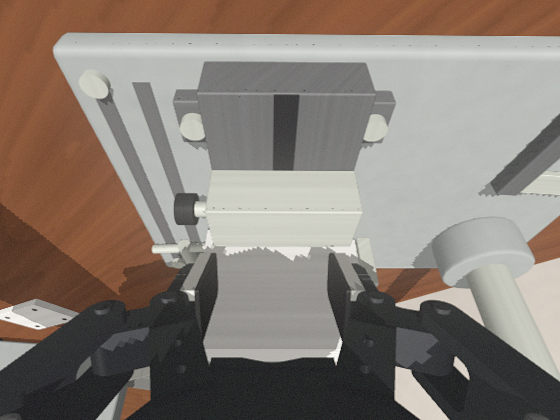

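View pics/y_s.png

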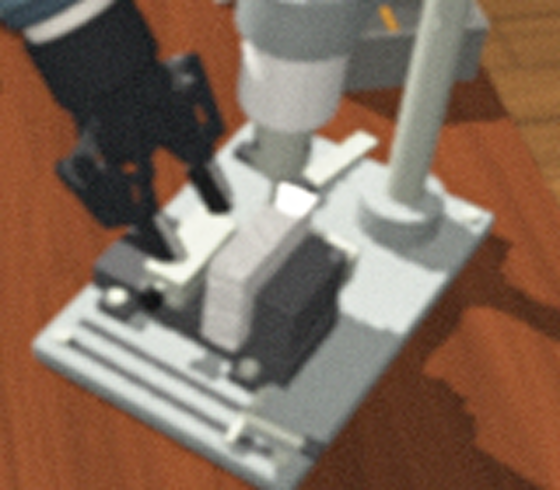

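Call:
step_arm(plan=[[[0.001,0.004,0.004],[0,0,0]],[[0.002,0.008,0.008],[0,0,0]],[[0.002,0.01,0.0105],[0,0,0]],[[0.002,0.01,0.0105],[0,0,0]]])

```text
time_s: 21.95
eef_pos: [0.6636, 0.0071, 0.0878]
eef_rot: [0.297, 0.87, 0.371, 0.128]
wrist_force: [0.0, 0.2, 0.9]
opening: 0.596
```

Call:
step_arm(plan=[[[0,0.0016,0.0012],[0,0,0]],[[0,0.0032,0.0024],[0,0,0]],[[0,0.0032,0.0024],[0,0,0]]])

```text
time_s: 22.25
eef_pos: [0.6661, 0.0045, 0.0875]
eef_rot: [0.297, 0.87, 0.371, 0.128]
wrist_force: [0.2, -0.3, 0.4]
opening: 0.597
```

```bash
python3 -c "
from h import *
now()"
```

```text
stand tcp [-29.4  -0.2  87.5] F [ 0.3 -0.1  0.4] q [ 0.03  0.41  1.81 -0.87  0.61 -0.11] op 0.6 t 22.25
```

Call:
step_arm(plan=[[[0,0.0016,0.0014],[0,0,0]],[[0,0.0032,0.0028],[0,0,0]],[[0,0.0032,0.0028],[0,0,0]]])

```text
time_s: 22.55
eef_pos: [0.6692, 0.0015, 0.0873]
eef_rot: [0.297, 0.87, 0.371, 0.128]
wrist_force: [0.4, 0.1, 0.5]
opening: 0.601
```

```bash
python3 -c "
from h import *
now()
from bench import telemetry;print(telemetry.get_obs()['torque'])"
```

```text
stand tcp [-25.1  -0.2  87.3] F [0.2 0.4 0.5] q [ 0.03  0.42  1.8  -0.87  0.6  -0.12] op 0.6 t 22.55
[ 0.19500455  0.18273383 -0.01726194]
```

Call:
step_arm(plan=[[[0,0.0012,0.001],[0,0,0]],[[0,0.0024,0.002],[0,0,0]],[[0,0.0024,0.002],[0,0,0]]])

```text
time_s: 22.85
eef_pos: [0.6713, -0.0005, 0.087]
eef_rot: [0.297, 0.87, 0.371, 0.128]
wrist_force: [-0.5, 0.6, -0.0]
opening: 0.597
```

```bash
python3 look.py z
python3 -c "
from bench import telemetry;print(telemetry.get_obs()['torque'])"
```

```text
stand tcp [-22.2  -0.2  87. ] F [-0.7  0.1 -0. ] q [ 0.02  0.42  1.8  -0.87  0.6  -0.13] op 0.6 t 22.85
[ 0.26369303  0.2278262  -0.01409874]
```

View pics/z_w.png

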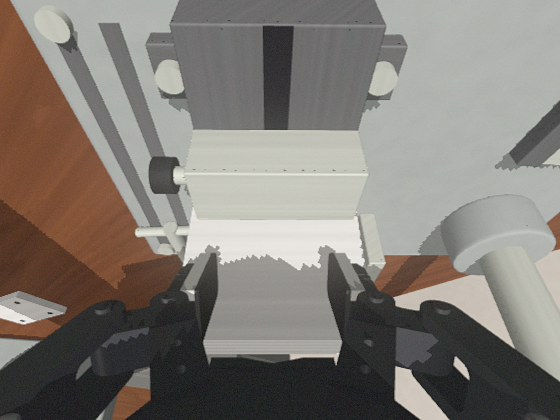

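View pics/z_s.png

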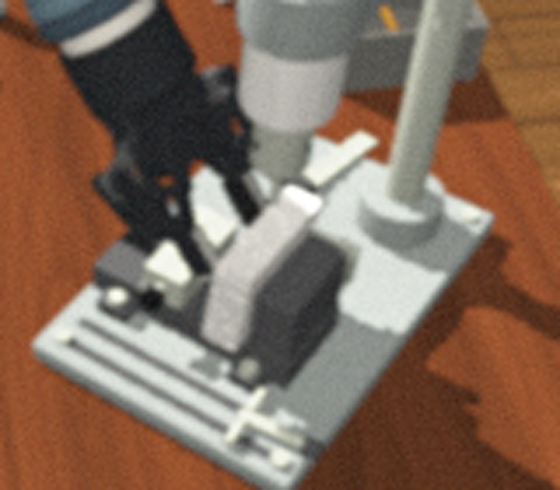

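Call:
step_arm(plan=[[[0,0.0012,0.001],[0,0,0]],[[0,0.0024,0.002],[0,0,0]],[[0,0.0024,0.002],[0,0,0]]])

```text
time_s: 23.25
eef_pos: [0.6718, -0.0009, 0.0868]
eef_rot: [0.296, 0.871, 0.372, 0.127]
wrist_force: [-16.3, 11.3, 12.5]
opening: 0.601
```

```bash
python3 -c "
from h import *
now()
from bench import telemetry;print(telemetry.get_obs()['torque'])"
```

```text
stand tcp [-21.5  -0.2  86.8] F [-19.6  -3.1  12.5] q [ 0.02  0.42  1.8  -0.86  0.6  -0.13] op 0.6 t 23.25
[ 0.62692935  1.39067415 -0.58790899]
```

Call:
step_arm(plan=[[[0,0.001,0.0008],[0,0,0]],[[0,0.001,0.0008],[0,0,0]]])

```text
time_s: 23.45
eef_pos: [0.6719, -0.001, 0.0866]
eef_rot: [0.296, 0.871, 0.372, 0.127]
wrist_force: [-21.6, 16.6, 17.9]
opening: 0.602
```

```bash
python3 look.py z2; python3 -c "
from h import *
now()
from bench import telemetry;print(telemetry.get_obs()['torque'])"
```

```text
stand tcp [-21.4  -0.2  86.6] F [-27.1  -3.   17.9] q [ 0.02  0.42  1.8  -0.86  0.6  -0.13] op 0.6 t 23.45
stand tcp [-21.4  -0.2  86.6] F [-28.5  -3.6  17.2] q [ 0.02  0.42  1.8  -0.86  0.6  -0.13] op 0.6 t 23.55
[ 0.88858631  1.85591127 -0.80017868]
```

View pics/z2_w.png

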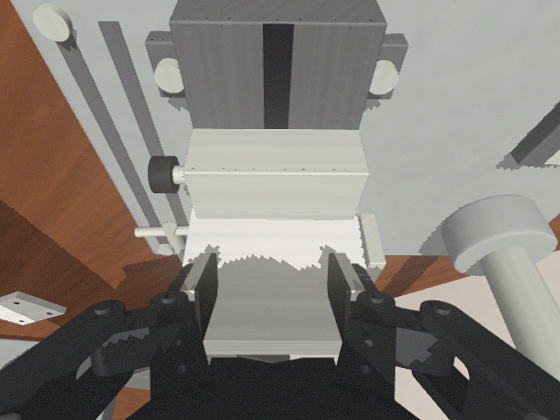

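Call:
step_arm(plan=[[[0,0,0],[0,-0.6,0.8]],[[0,0,0],[0,-0.6,0.8]]])

```text
time_s: 23.75
eef_pos: [0.6721, -0.0008, 0.0864]
eef_rot: [0.297, 0.874, 0.365, 0.124]
wrist_force: [-22.6, 15.6, 14.5]
opening: 0.59
```

```bash
python3 -c "
from h import *
now()
from bench import telemetry;print(telemetry.get_obs()['torque'])"
```

```text
stand tcp [-21.4   0.2  86.4] F [-27.1  -4.3  14.5] q [ 0.03  0.43  1.79 -0.86  0.62 -0.12] op 0.59 t 23.75
[ 1.12447969  1.61938201 -0.15088635]
```

Call:
step_arm(plan=[[[0,-0.004,-0.003],[0,-0.6,0.8]],[[0,-0.016,-0.013],[0,-0.6,0.8]],[[0,-0.02,-0.04],[0,-0.6,0.8]],[[0,-0.02,-0.075],[0,-0.6,0.8]],[[0,-0.02,-0.085],[0,0,0]]])

```text
time_s: 24.25
eef_pos: [0.6264, 0.046, 0.1445]
eef_rot: [0.298, 0.873, 0.364, 0.127]
wrist_force: [1.3, 0.2, -0.3]
opening: 0.598
```

```bash
python3 ov.py A; cat look.py >/dev/null; python3 - <<'E'
from h import *
from bench import viewer
im=viewer.camera('side')[:,:,::-1];cv2.imwrite('pics/A_s.png',cv2.resize(im[170:250,325:400],None,fx=7,fy=7,interpolation=cv2.INTER_CUBIC))
E
```

```text
stand tcp [-86.8   2.4 144.5] F [ 0.8  1.  -0.3] q [ 0.12  0.27  1.86 -0.8   0.73 -0.13] op 0.6 t 24.25
```

View pics/A_ov.png

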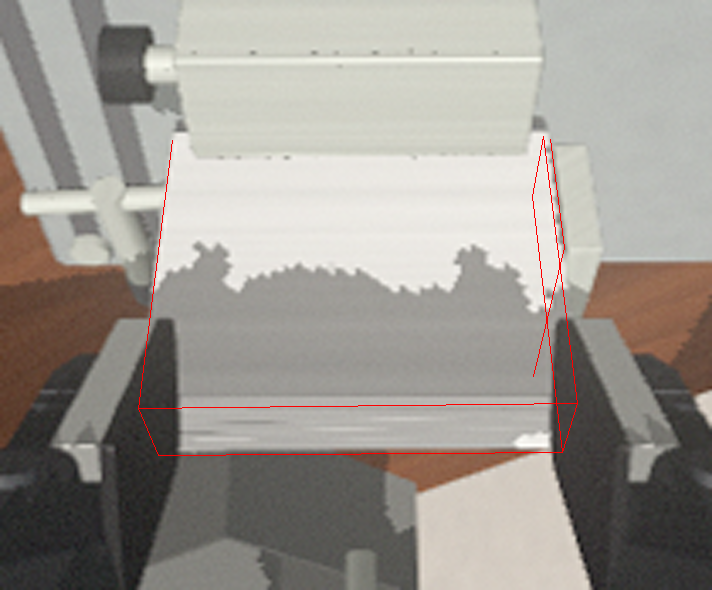

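View pics/A_s.png

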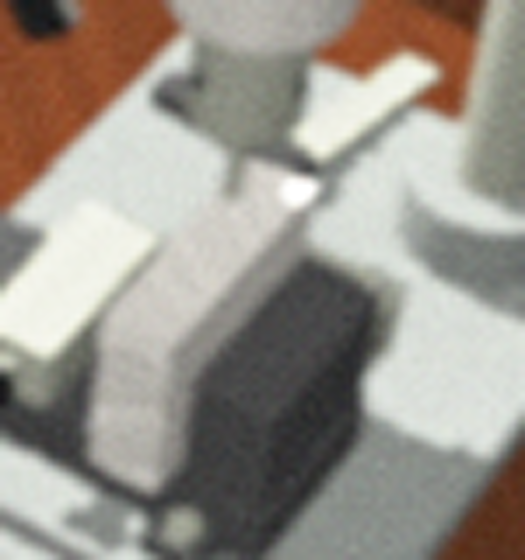

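View pics/A_full.png

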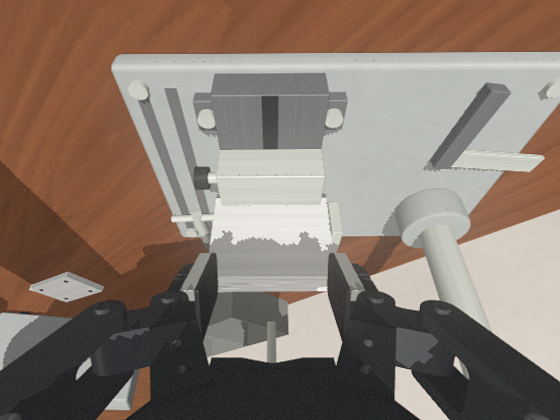

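```bash
python3 - <<'E'
from h import *
a=cv2.imread('pics/A_full.png')[265:300,205:335];cv2.imwrite('pics/A_z.png',cv2.resize(a,None,fx=6,fy=10,interpolation=cv2.INTER_CUBIC))
E
python3 -c "
from h import *
goto([-110,2,190],toolE(22))"
```

```text
shift [0.0005, 0.01, -0.0525] turn [15.8, 0.4, -0.9] | t 24.4
```

View pics/A_z.png

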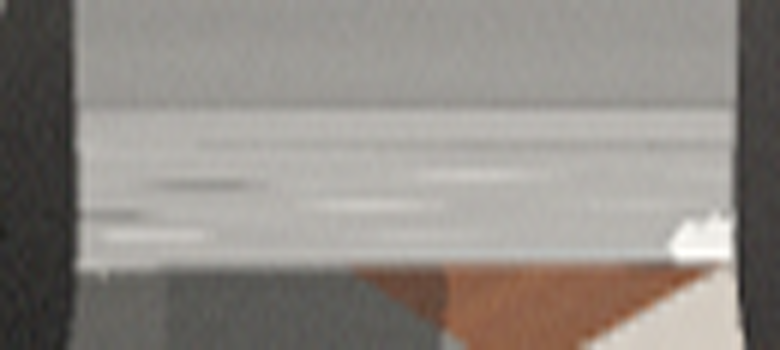

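```bash
python3 - <<'E'
from h import *
from bench import viewer
c=viewer.get_calibration('side')
b=cv2.imread('pics/A_s.png')
for q in([[-12.5,-45,112],[-12.5,-45,42],[12.5,-45,42],[12.5,-45,112]],[[-12.5,-45,112],[-12.5,45,112],[12.5,45,112],[12.5,-45,112]],[[12.5,-35,92],[44,-35,92],[44,-35,42],[12.5,-35,42]]):
    cv2.polylines(b,[((proj(c,sw(S0,q))-[325,170])*7).astype(np.int32)],True,(0,0,255),1)
cv2.imwrite('pics/A_s2.png',b)
E
```

```text
(no output)
```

View pics/A_s2.png

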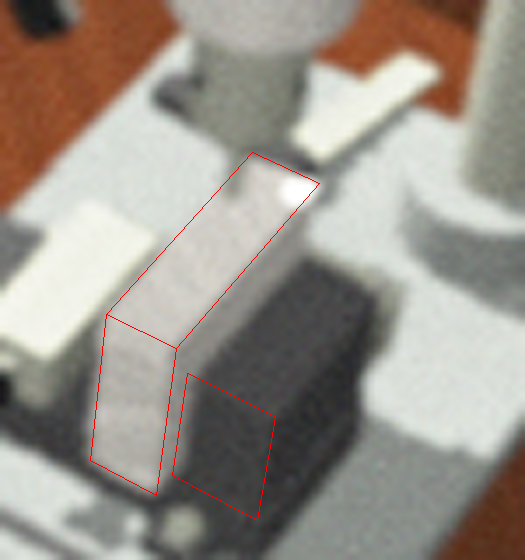

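```bash
python3 -c "
from h import *
goto([-105,0,62],toolE(38))"
```

```text
shift [-0.0017, -0.0645, 0.0517] turn [-0.2, 0.5, -0.9] | t 24.4
```

Call:
step_arm(plan=[[[0,-0.035,0],[0,0,0]],[[-0.0017,-0.0645,0],[0,0.5,-0.9]],[[-0.0017,-0.0645,0.025],[0,0.5,-0.9]],[[-0.0017,-0.0645,0.0517],[0,0.5,-0.9]],[[-0.0017,-0.0645,0.0517],[0,0.5,-0.9]]], fingers=0)

```text
time_s: 24.9
eef_pos: [0.6097, 0.0546, 0.0571]
eef_rot: [0.297, 0.871, 0.372, 0.123]
wrist_force: [-0.8, 0.2, -0.3]
opening: -0.002
```

```bash
python3 look.py B; python3 -c "
from h import *
goto([-84,0,61],toolE(38))"
```

```text
stand tcp [-104.8   -3.    57.1] F [-0.7 -0.4 -0.3] q [ 0.14  0.41  1.9  -0.97  0.63  0.09] op -0.0 t 24.9
shift [0.0016, 0.0172, 0.012] turn [-0.4, 0.2, 0.0] | t 25.0
```

View pics/B_w.png

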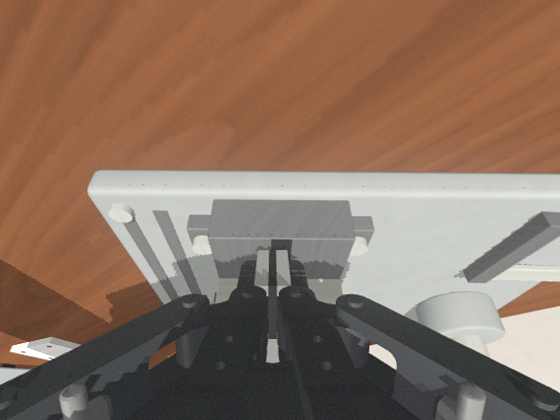

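View pics/B_s.png

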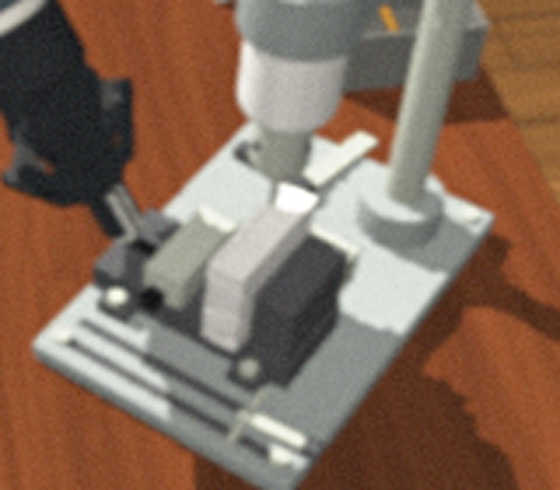

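Call:
step_arm(plan=[[[0.0016,0.009,0.006],[0,0,0]],[[0.0016,0.0172,0.012],[0,0,0]],[[0.0016,0.0204,0.0145],[0,0,0]],[[0.0016,0.0236,0.017],[0,0,0]],[[0.0016,0.0236,0.017],[0,0,0]]])

```text
time_s: 25.5
eef_pos: [0.6341, 0.0374, 0.0632]
eef_rot: [0.298, 0.87, 0.372, 0.127]
wrist_force: [0.9, -0.8, -0.0]
opening: 0.002
```

```bash
python3 look.py C; python3 -c "
from h import *
goto([-60,0,61],toolE(38))"
```

```text
stand tcp [-75.3   1.4  63.2] F [ 1.2  0.  -0. ] q [ 0.1   0.43  1.87 -0.95  0.61  0.03] op 0.0 t 25.5
shift [-0.0011, 0.0116, 0.0111] turn [-0.3, 0.1, 0.0] | t 25.6
```

View pics/C_s.png

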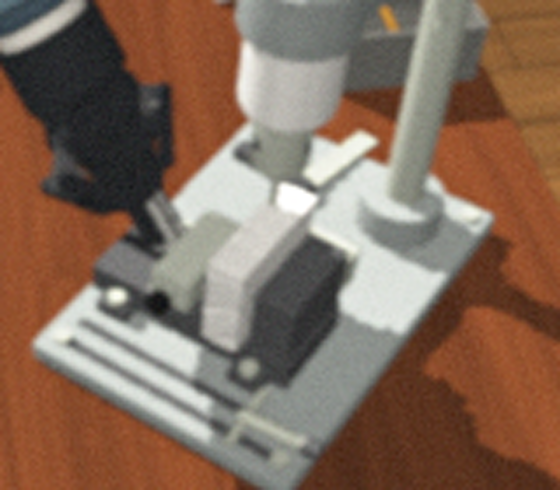

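Call:
step_arm(plan=[[[-0.001,0.002,0.003],[0,0,0]],[[-0.001,0.004,0.006],[0,0,0]],[[-0.001,0.007,0.009],[0,0,0]],[[-0.001,0.01,0.0105],[0,0,0]],[[-0.001,0.01,0.0105],[0,0,0]]])

```text
time_s: 26.1
eef_pos: [0.6431, 0.0268, 0.0599]
eef_rot: [0.297, 0.87, 0.372, 0.126]
wrist_force: [0.0, 1.1, -0.2]
opening: 0.0
```

```bash
python3 look.py D; python3 -c "
from h import *
goto([-55,0,60],toolE(38))"
```

```text
stand tcp [-61.4   0.   59.9] F [-0.7  0.8 -0.2] q [ 0.08  0.44  1.85 -0.95  0.6   0.01] op 0.0 t 26.1
shift [0.0, 0.005, 0.0041] turn [-0.3, 0.1, 0.0] | t 26.2
```

View pics/D_s.png

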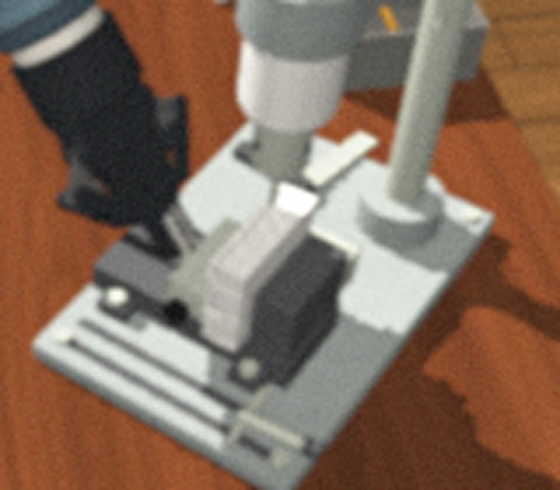

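View pics/D_w.png

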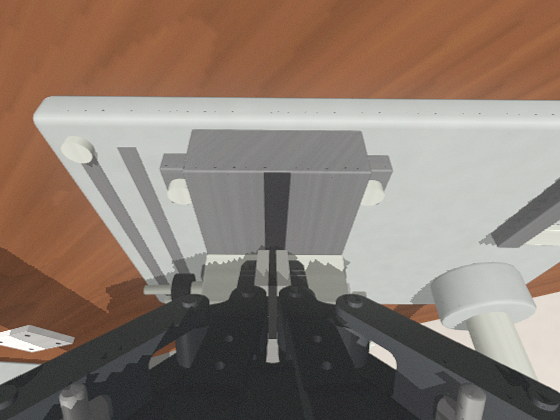

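Jaw is moving along; close gently until the force rises.

Call:
step_arm(plan=[[[0,0.0016,0.0012],[0,0,0]],[[0,0.0032,0.0025],[0,0,0]],[[0,0.0032,0.0025],[0,0,0]]])

```text
time_s: 26.5
eef_pos: [0.6459, 0.024, 0.0602]
eef_rot: [0.298, 0.87, 0.372, 0.126]
wrist_force: [-1.8, -0.0, -1.7]
opening: 0.001
```

```bash
python3 -c "
from h import *
now()"
```

```text
stand tcp [-57.5  -0.   60.2] F [-1.3 -1.3 -1.7] q [ 0.07  0.44  1.85 -0.95  0.6   0.01] op 0.0 t 26.5
```

Call:
step_arm(plan=[[[0,0.0012,0.0009],[0,0,0]],[[0,0.0024,0.0018],[0,0,0]],[[0,0.0024,0.0018],[0,0,0]]])

```text
time_s: 26.8
eef_pos: [0.6478, 0.0222, 0.0602]
eef_rot: [0.298, 0.87, 0.372, 0.126]
wrist_force: [-3.3, 2.5, 0.4]
opening: -0.0
```

```bash
python3 -c "
from h import *
now()"
```

```text
stand tcp [-54.9  -0.   60.2] F [-4.1 -0.5  0.4] q [ 0.07  0.45  1.84 -0.95  0.59  0.  ] op -0.0 t 26.8
```

Call:
step_arm(plan=[[[0,0.0008,0.0006],[0,0,0]],[[0,0.0016,0.0012],[0,0,0]],[[0,0.0016,0.0012],[0,0,0]]])

```text
time_s: 27.1
eef_pos: [0.6487, 0.0213, 0.0601]
eef_rot: [0.297, 0.87, 0.372, 0.126]
wrist_force: [-7.8, 5.2, 4.1]
opening: -0.001
```

```bash
python3 -c "
from h import *
now()"
```

```text
stand tcp [-53.7  -0.   60.1] F [-9.2 -1.6  4.1] q [ 0.07  0.45  1.84 -0.95  0.59 -0.  ] op -0.0 t 27.1
```

Call:
step_arm(plan=[[[0,0.0008,0.0006],[0,0,0]],[[0,0.0012,0.0009],[0,0,0]],[[0,0.0012,0.0009],[0,0,0]]])

```text
time_s: 27.4
eef_pos: [0.6488, 0.0212, 0.06]
eef_rot: [0.297, 0.87, 0.372, 0.126]
wrist_force: [-17.4, 11.8, 10.7]
opening: -0.001
```

```bash
python3 -c "
from h import *
now()"
```

```text
stand tcp [-53.5  -0.   60. ] F [-20.8  -3.5  10.7] q [ 0.07  0.45  1.84 -0.94  0.59 -0.  ] op -0.0 t 27.4
```

Snug at 21 N with no more motion. Back off and check.

Call:
step_arm(plan=[[[0,-0.006,-0.005],[0,0,0]],[[0,-0.025,-0.03],[0,0,0]],[[0,-0.025,-0.07],[0,0,0]],[[0,-0.025,-0.11],[0,0,0]],[[0,-0.025,-0.11],[0,0,0]]])

```text
time_s: 27.9
eef_pos: [0.5897, 0.0826, 0.1374]
eef_rot: [0.298, 0.869, 0.372, 0.131]
wrist_force: [0.4, -0.0, 1.1]
opening: -0.002
```

```bash
python3 ov.py F; python3 - <<'E'
from h import *
from bench import viewer
im=viewer.camera('side')[:,:,::-1];b=cv2.resize(im[165:250,320:405],None,fx=7,fy=7,interpolation=cv2.INTER_CUBIC)
c=viewer.get_calibration('side')
for q in([[-12.5,-45,112],[-12.5,-45,42],[12.5,-45,42],[12.5,-45,112]],[[-12.5,-45,112],[-12.5,45,112],[12.5,45,112],[12.5,-45,112]],[[-12.5,-35,68],[-42.5,-35,68],[-42.5,35,68]]):
    cv2.polylines(b,[((proj(c,sw(S0,q))-[320,165])*7).astype(np.int32)],len(q)==4,(0,0,255),1)
cv2.imwrite('pics/F_s.png',b)
E
```

```text
stand tcp [-138.6    3.4  137.4] F [0.3 0.3 1.1] q [ 0.2   0.24  1.92 -0.83  0.75 -0.04] op -0.0 t 27.9
```

View pics/F_ov.png

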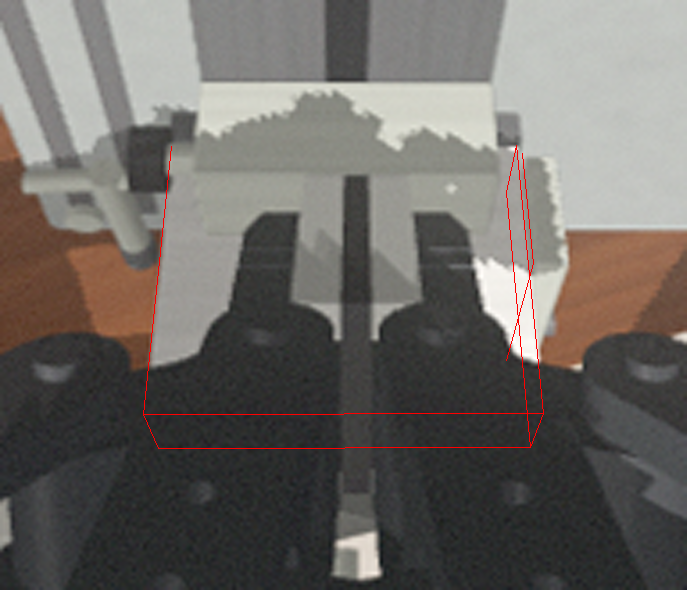

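View pics/F_s.png

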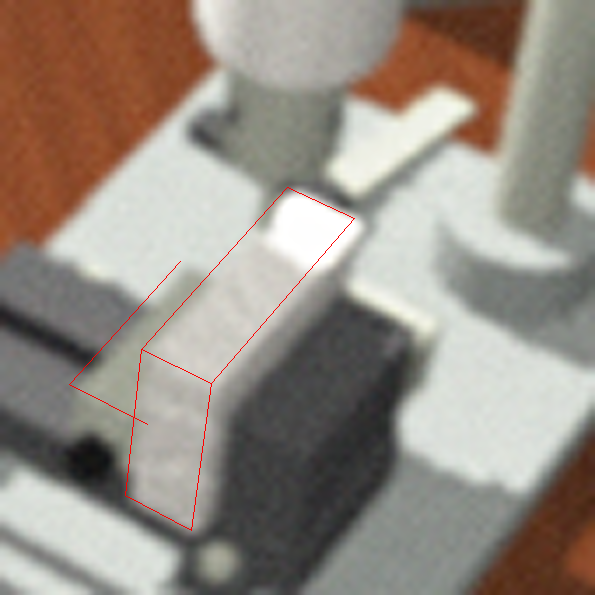

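```bash
python3 -c "
from h import *
goto([-60,-170,170],toolB(35))"
```

```text
shift [-0.1707, 0.0844, 0.0182] turn [36.6, 33.7, 11.5] | t 28.05
```

Call:
step_arm(plan=[[[-0.04,-0.02,-0.04],[6,5.5,2]],[[-0.08,0.0,-0.04],[12,11,4]],[[-0.12,0.04,-0.02],[18,17,6]],[[-0.15,0.06,0],[24,22,7.5]],[[-0.17,0.084,0.018],[30,27,9.5]]])

```text
time_s: 28.55
eef_pos: [0.5176, -0.0094, 0.1536]
eef_rot: [0.1, 0.903, 0.38, 0.172]
wrist_force: [0.5, 1.6, -1.9]
opening: -0.005
```

```bash
python3 -c "
from h import *
now();goto([-50,-150,160],toolB(35))"
```

```text
stand tcp [-127.2 -112.9  153.6] F [-0.7  1.5 -1.9] q [-0.29 -0.09  2.13  0.1   0.71 -1.14] op -0.0 t 28.55
shift [-0.0366, 0.0771, 0.0097] turn [17.8, 21.0, 4.9] | t 28.55
```

Call:
step_arm(plan=[[[-0.03,0.04,0],[8,9,2.5]],[[-0.0366,0.077,0.0097],[17.8,21,4.9]],[[-0.0366,0.077,0.0097],[17.8,21,4.9]],[[-0.0366,0.077,0.0097],[17.8,21,4.9]],[[-0.0366,0.077,0.0097],[17.8,21,4.9]]])

```text
time_s: 29.05
eef_pos: [0.5474, -0.093, 0.1583]
eef_rot: [-0.119, 0.879, 0.371, 0.276]
wrist_force: [-0.4, 0.1, -0.7]
opening: -0.004
```

```bash
python3 ov.py G
```

```text
stand tcp [ -47.9 -152.7  158.3] F [-0.4 -0.2 -0.7] q [-0.73  0.14  1.96  0.69  1.12 -1.86] op -0.0 t 29.05
```

View pics/G_ov.png

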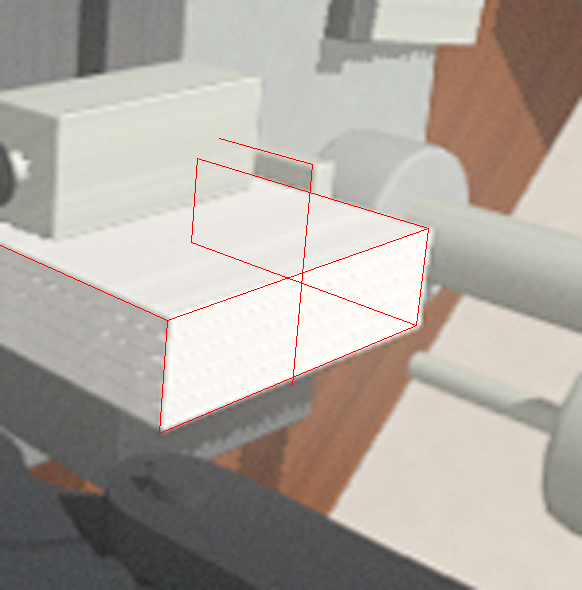

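View pics/G_full.png

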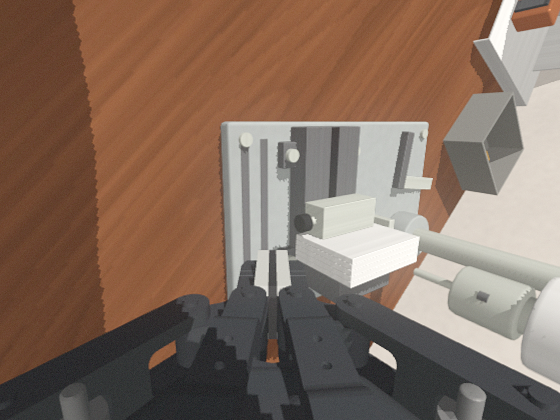

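```bash
python3 - <<'E'
import cv2,numpy as np
from bench import viewer
def ld(n,k,off):
    a=cv2.imread(n,0).astype(np.float32); h,w=a.shape; return cv2.resize(a,(round(w/k),round(h/k)),interpolation=cv2.INTER_AREA),off
A=ld('pics/A_s.png',7,(325,170))
ims={'A':A}
for n in 'BCD': ims[n]=ld(f'pics/{n}_s.png',3.5,(280,140))
F=viewer.camera('side')[:,:,::-1]; cv2.imwrite('pics/H_s.png',F); F=cv2.cvtColor(F,cv2.COLOR_BGR2GRAY).astype(np.float32)
for reg,(x0,y0,x1,y1) in {'endface+':(336,212,358,242),'topfar':(352,192,374,214),'static(jaw,base)':(352,205,398,248),'static2':(360,215,398,248)}.items():
    T=F[y0:y1,x0:x1]
    for n,(im,o) in ims.items():
        a=im[y0-o[1]:y1-o[1],x0-o[0]:x1-o[0]]
        W=np.eye(2,3,dtype=np.float32)
        try: cc,W=cv2.findTransformECC(T,a,W,cv2.MOTION_TRANSLATION,(3,200,1e-5)); print(reg,n,round(cc,3),np.round(W[:,2],2))
        except Exception as e: print(reg,n,'fail')
E
```

```text
endface+ A 0.813 [ 0.33 -0.34]
endface+ B 0.835 [0.59 0.3 ]
endface+ C 0.864 [-0.02 -0.15]
endface+ D 0.895 [-0.31 -0.06]
topfar A 0.894 [-0.77 -0.41]
topfar B 0.914 [-1.15 -0.65]
topfar C 0.906 [-1.2  -0.61]
topfar D 0.91 [-1.06 -0.41]
static(jaw,base) A 0.967 [-0.09 -0.72]
static(jaw,base) B 0.948 [-0.4  -0.19]
static(jaw,base) C 0.947 [-0.44 -0.19]
static(jaw,base) D 0.952 [-0.42 -0.19]
static2 A 0.997 [-0.09 -0.03]
static2 B 0.996 [-0.07 -0.02]
static2 C 0.996 [-0.08 -0.01]
static2 D 0.996 [-0.07 -0.04]
```

```bash
python3 - <<'E'
from h import *
from bench import viewer
now()
c=viewer.get_calibration('wrist');im=viewer.camera('wrist')[:,:,::-1]
o=(260,170);k=6
a=cv2.resize(im[170:270,260:390],None,fx=k,fy=k,interpolation=cv2.INTER_CUBIC)
v=26.5
for q in([[-39+v,-35,68],[-39+v,35,68],[-69+v,35,68],[-69+v,-35,68]],[[-69+v,-35,68],[-69+v,-35,42],[-39+v,-35,42],[-39+v,-35,68]]):
    cv2.polylines(a,[((proj(c,sw(S0,q))-o)*k).astype(np.int32)],True,(0,0,255),1)
for y,col in((-35,(0,255,0)),(-45,(255,0,0)),(-55,(255,0,255))):
  for x in (-65,-57.5,-50):
   for z in(50,55,60):
    p=((proj(c,sw(S0,[x,y,z]))[0]-o)*k).astype(int); cv2.circle(a,tuple(int(t) for t in p),2,col,-1)
cv2.imwrite('pics/I.png',a)
E
```

```text
stand tcp [ -51.1 -149.4  159.6] F [-0.4  0.3  0.2] q [-0.72  0.14  1.96  0.69  1.12 -1.86] op 0.0 t 29.2
```

View pics/I.png

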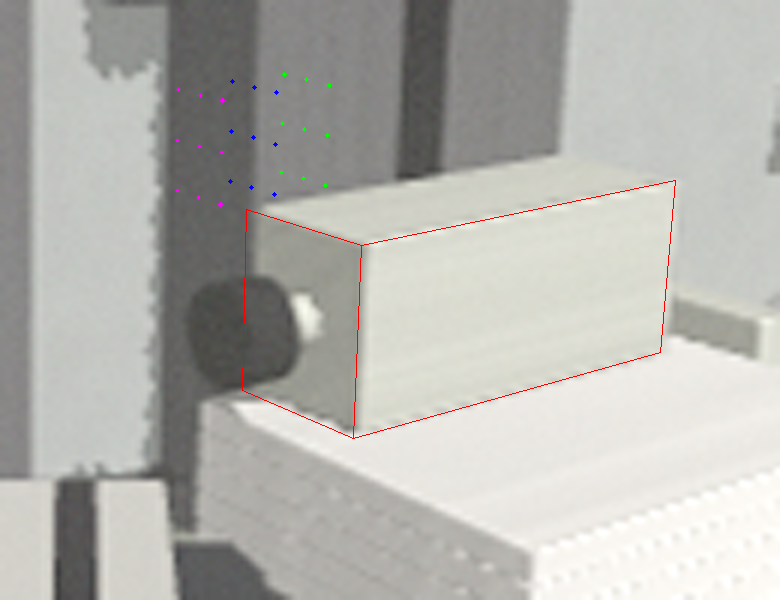

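```bash
python3 -c "
from h import *
goto([-2,-85,55],toolB(25))"
```

```text
shift [-0.0079, 0.0494, 0.1227] turn [0.0, -9.8, 0.0] | t 29.25
```

Call:
step_arm(plan=[[[-0.008,0.03,0.02],[0,-5,0]],[[-0.008,0.0494,0.05],[0,-9.8,0]],[[-0.008,0.0494,0.09],[0,-9.8,0]],[[-0.008,0.0494,0.1227],[0,-9.8,0]],[[-0.008,0.0494,0.1227],[0,-9.8,0]]])

```text
time_s: 29.75
eef_pos: [0.6261, -0.0713, 0.0523]
eef_rot: [-0.087, 0.897, 0.386, 0.198]
wrist_force: [-1.0, 1.0, 0.2]
opening: -0.0
```

```bash
python3 look.py J; python3 -c "
from h import *
goto([-3,-55,53],toolB(25))"
```

```text
stand tcp [ -6.  -82.6  52.3] F [-1.4  0.   0.2] q [-0.51  0.44  1.77  0.55  0.9  -1.67] op -0.0 t 29.75
shift [0.0248, -0.0004, 0.015] turn [0.0, -0.1, 0.2] | t 29.85
```

View pics/J_w.png

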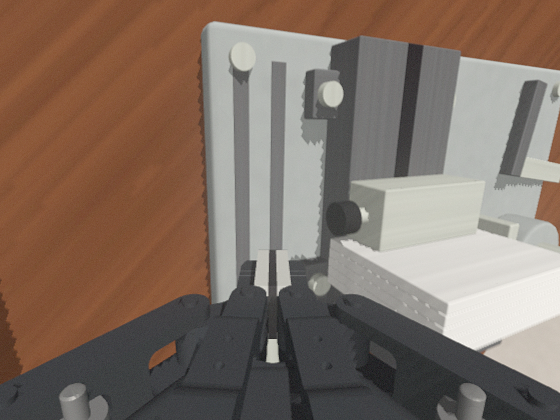

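Call:
step_arm(plan=[[[0.012,0,0.0065],[0,0,0]],[[0.023,0,0.0125],[0,0,0]],[[0.024,0,0.0135],[0,0,0]],[[0.024,0,0.0135],[0,0,0]]])

```text
time_s: 30.25
eef_pos: [0.6489, -0.0583, 0.0562]
eef_rot: [-0.082, 0.897, 0.384, 0.202]
wrist_force: [-2.9, -4.6, 4.0]
opening: 0.0
```

```bash
python3 look.py K; python3 - <<'E'
from h import *
a=cv2.imread('pics/K_w.png')[150:330,180:400];cv2.imwrite('pics/K_z.png',cv2.resize(a,None,fx=3.3,fy=3.3,interpolation=cv2.INTER_CUBIC))
E
```

```text
stand tcp [  1.5 -57.5  56.2] F [ 1.  -5.3  4. ] q [-0.47  0.46  1.73  0.55  0.89 -1.62] op 0.0 t 30.25
```

View pics/K_z.png

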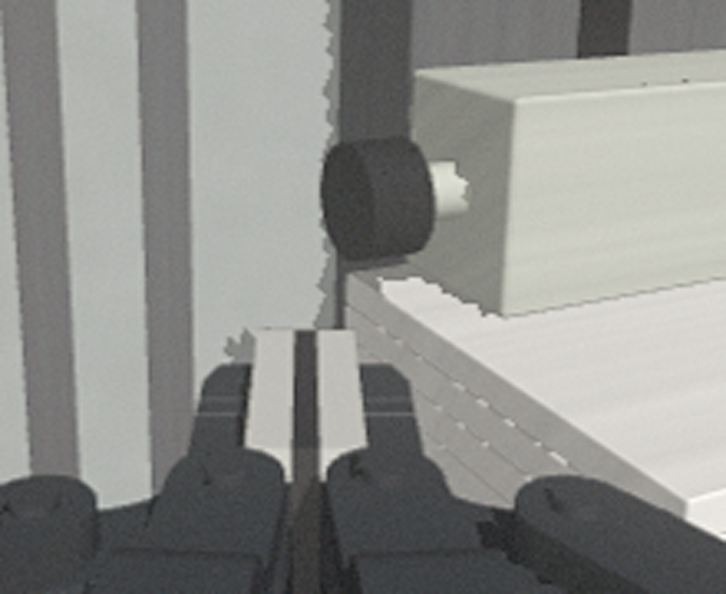

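View pics/K_s.png

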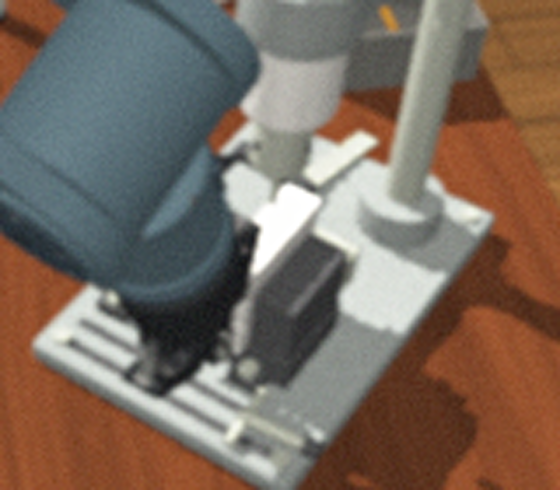

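Call:
step_arm(plan=[[[-0.0018,0,-0.0008],[0,0,0]],[[-0.0018,-0.005,-0.0008],[0,0,0]],[[-0.0018,-0.01,-0.0008],[0,0,0]],[[-0.0018,-0.014,-0.0008],[0,0,0]],[[-0.0018,-0.014,-0.0008],[0,0,0]]])

```text
time_s: 30.85
eef_pos: [0.6348, -0.0475, 0.0535]
eef_rot: [-0.085, 0.897, 0.384, 0.2]
wrist_force: [0.1, 0.2, -0.6]
opening: -0.003
```

```bash
python3 look.py L; python3 - <<'E'
from h import *
a=cv2.imread('pics/L_w.png')[150:330,180:400];cv2.imwrite('pics/L_z.png',cv2.resize(a,None,fx=3.3,fy=3.3,interpolation=cv2.INTER_CUBIC))
E
```

```text
stand tcp [-16.1 -59.4  53.5] F [-0.   0.2 -0.6] q [-0.47  0.44  1.77  0.56  0.88 -1.63] op -0.0 t 30.85
```

View pics/L_z.png

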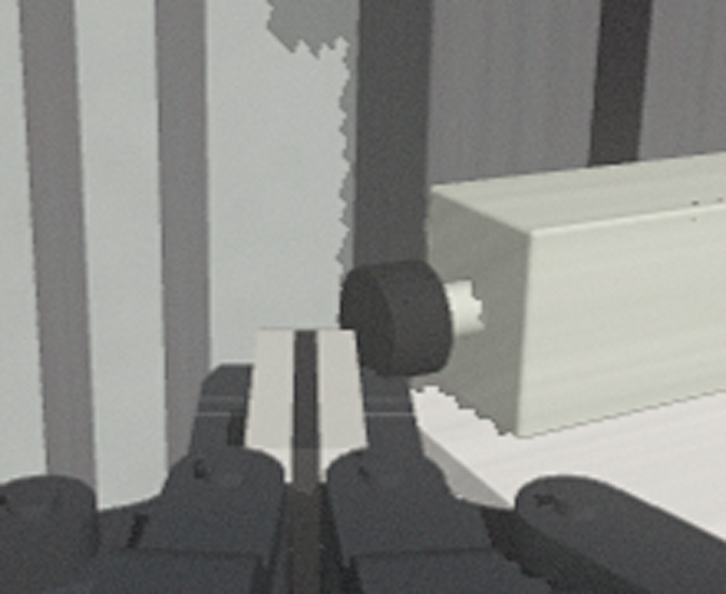

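```bash
python3 - <<'E'
from h import *
from bench import viewer
c=viewer.get_calibration('side')
for x in (0,10,20,30):
  for y in(-40,-50):
    print(x,y,np.round(proj(c,sw(S0,[x,y,26]))[0],1))
now()
E
sed -n 1,1p /dev/null; python3 - <<'E'
import cv2
a=cv2.imread('pics/H_s.png')[215:265,320:400];cv2.imwrite('pics/H_z.png',cv2.resize(a,None,fx=9,fy=9,interpolation=cv2.INTER_CUBIC))
E
```

```text
0 -40 [343.2 241.4]
0 -50 [340.9 244.1]
10 -40 [346.9 243.3]
10 -50 [344.7 246.1]
20 -40 [350.7 245.3]
20 -50 [348.4 248.1]
30 -40 [354.5 247.3]
30 -50 [352.3 250.1]
stand tcp [-15.1 -59.5  53.8] F [ 0.7 -0.5  1. ] q [-0.47  0.44  1.77  0.56  0.88 -1.63] op -0.0 t 30.95
```

View pics/H_z.png

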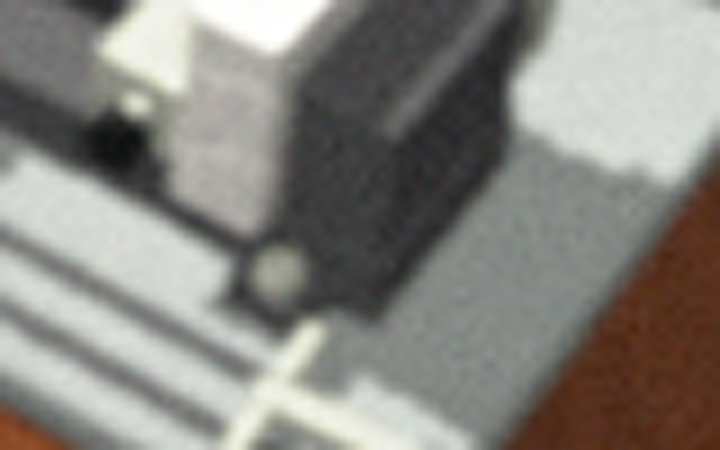

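```bash
python3 -c "
from h import *
goto([-4,-75,56],toolB(33));goto([-4,-75,42],toolB(33))"
```

```text
shift [-0.0131, 0.0111, -0.0086] turn [0.1, 7.9, 0.1] | t 30.95
shift [-0.0191, 0.0111, 0.0041] turn [0.1, 7.9, 0.1] | t 30.95
```

Call:
step_arm(plan=[[[-0.014,0,-0.0086],[0,4,0]],[[-0.014,0.011,-0.0086],[0,7.9,0]],[[-0.019,0.011,0.004],[0,7.9,0]],[[-0.019,0.011,0.004],[0,7.9,0]]])

```text
time_s: 31.35
eef_pos: [0.6315, -0.0671, 0.0398]
eef_rot: [-0.112, 0.882, 0.376, 0.26]
wrist_force: [-1.3, 0.0, 0.1]
opening: -0.002
```

```bash
python3 -c "
from h import *
now();goto([-4,-59,42],toolB(33))"
```

```text
stand tcp [ -5.  -75.9  39.8] F [-0.9 -0.9  0.1] q [-0.57  0.48  1.8   0.75  0.89 -1.87] op -0.0 t 31.35
shift [0.0154, 0.001, 0.0073] turn [-0.1, 0.1, -0.1] | t 31.35
```

Call:
step_arm(plan=[[[0.007,0.001,0.003],[0,0,0]],[[0.0137,0.001,0.0065],[0,0,0]],[[0.0137,0.001,0.0065],[0,0,0]]])

```text
time_s: 31.65
eef_pos: [0.645, -0.0556, 0.0449]
eef_rot: [-0.111, 0.881, 0.378, 0.262]
wrist_force: [-0.1, 0.2, -0.6]
opening: 0.0
```

Call:
step_arm(plan=[[[0.0012,0,0.0008],[0,0,0]],[[0.0012,0,0.0008],[0,0,0]]])

```text
time_s: 31.85
eef_pos: [0.6451, -0.0556, 0.0444]
eef_rot: [-0.111, 0.881, 0.377, 0.262]
wrist_force: [-0.2, -0.1, -1.1]
opening: -0.001
```

```bash
python3 look.py M; python3 - <<'E'
from h import *
a=cv2.imread('pics/M_w.png')[150:330,180:400];cv2.imwrite('pics/M_z.png',cv2.resize(a,None,fx=3.3,fy=3.3,interpolation=cv2.INTER_CUBIC))
E
```

```text
stand tcp [ -3.1 -58.1  44.4] F [-0.1 -0.2 -1.1] q [-0.54  0.49  1.78  0.76  0.89 -1.84] op -0.0 t 31.85
```

View pics/M_z.png

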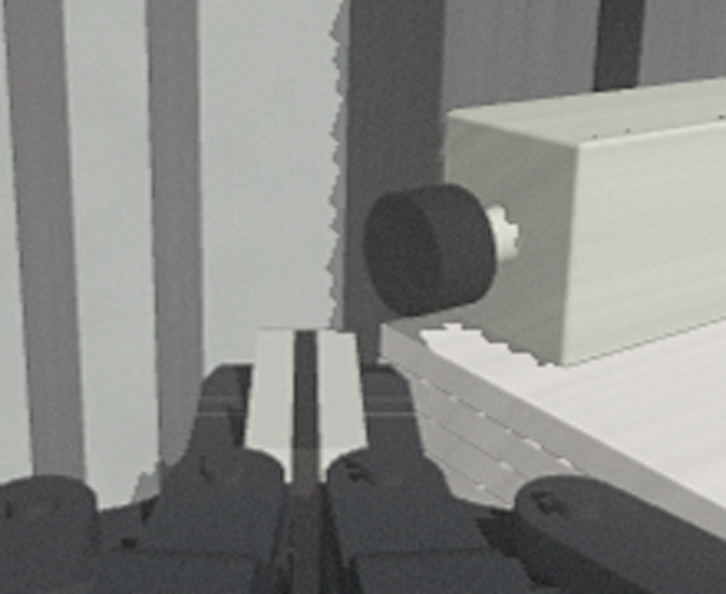

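Call:
step_arm(plan=[[[0.0017,0,0.0011],[0,0,0]],[[0.0025,0,0.0016],[0,0,0]],[[0.0025,0,0.0016],[0,0,0]]])

```text
time_s: 32.25
eef_pos: [0.647, -0.0539, 0.0441]
eef_rot: [-0.111, 0.881, 0.377, 0.262]
wrist_force: [-0.5, -0.8, -0.7]
opening: -0.004
```

```bash
python3 -c "
from h import *
now()"
```

```text
stand tcp [ -2.8 -55.6  44.1] F [ 0.2 -0.9 -0.7] q [-0.53  0.49  1.78  0.76  0.88 -1.84] op -0.0 t 32.25
```

Call:
step_arm(plan=[[[0,-0.004,0],[0,0,0]],[[0,-0.008,0],[0,0,0]],[[0,-0.011,0],[0,0,0]],[[0,-0.014,0],[0,0,0]],[[0,-0.014,0],[0,0,0]]])

```text
time_s: 32.75
eef_pos: [0.6364, -0.0438, 0.044]
eef_rot: [-0.111, 0.881, 0.377, 0.262]
wrist_force: [0.3, 0.2, 0.0]
opening: 0.0
```

```bash
python3 look.py N; python3 - <<'E'
from h import *
a=cv2.imread('pics/N_w.png')[150:330,180:400];cv2.imwrite('pics/N_z.png',cv2.resize(a,None,fx=3.3,fy=3.3,interpolation=cv2.INTER_CUBIC))
E
```

```text
stand tcp [-17.5 -55.6  44. ] F [0.1 0.4 0. ] q [-0.53  0.47  1.81  0.76  0.87 -1.85] op 0.0 t 32.75
```

View pics/N_z.png

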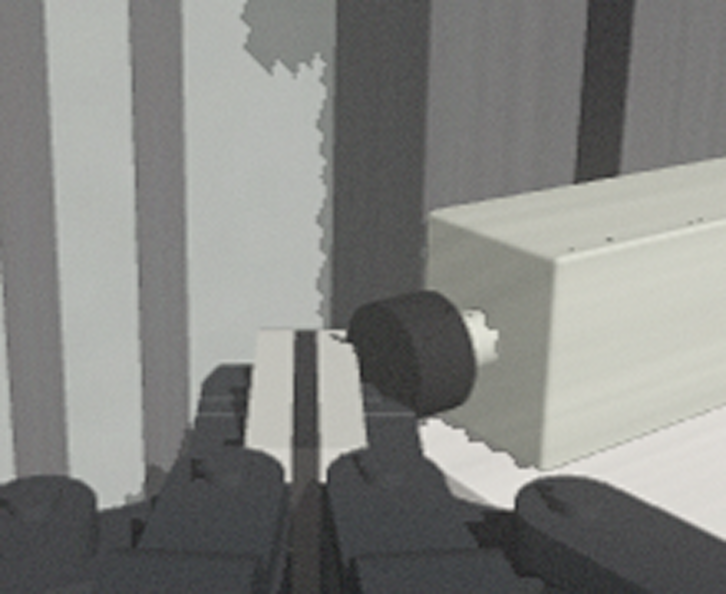

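Call:
step_arm(plan=[[[0,-0.004,0],[0,0,0]],[[0,-0.008,0],[0,0,0]],[[0,-0.012,0],[0,0,0]],[[0,-0.012,0],[0,0,0]]])

```text
time_s: 33.25
eef_pos: [0.6275, -0.0353, 0.0439]
eef_rot: [-0.111, 0.881, 0.377, 0.262]
wrist_force: [-0.8, -0.0, 0.4]
opening: -0.001
```

```bash
python3 look.py O; python3 - <<'E'
from h import *
a=cv2.imread('pics/O_w.png')[150:330,180:400];cv2.imwrite('pics/O_z.png',cv2.resize(a,None,fx=3.3,fy=3.3,interpolation=cv2.INTER_CUBIC))
E
```

```text
stand tcp [-29.8 -55.6  43.9] F [-0.5 -0.5  0.4] q [-0.52  0.45  1.84  0.77  0.86 -1.85] op -0.0 t 33.25
```

View pics/O_z.png

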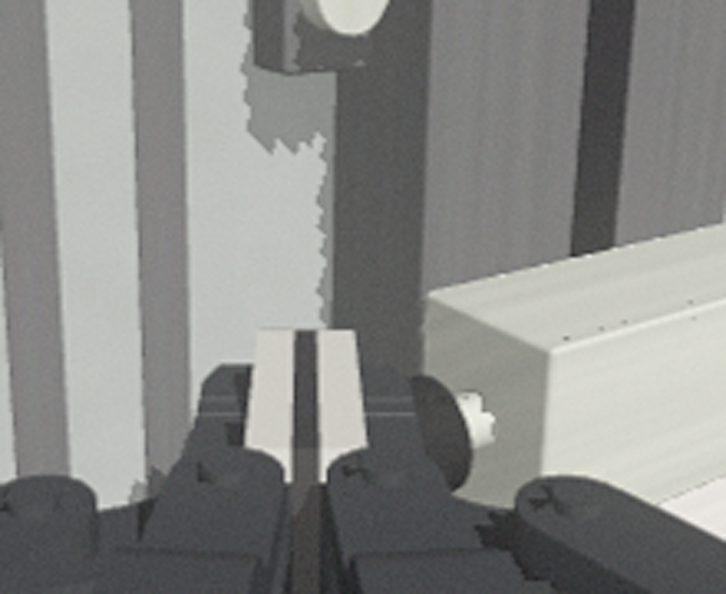

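Call:
step_arm(plan=[[[-0.015,0,-0.02],[0,0,0]],[[-0.03,-0.02,-0.06],[0,0,0]],[[-0.03,-0.05,-0.1],[0,0,0]],[[-0.02,-0.08,-0.13],[-5,-5.3,-2]],[[0,-0.09,-0.13],[-11,-11.5,-4]]], fingers=60)

```text
time_s: 33.85
eef_pos: [0.5132, -0.0283, 0.1552]
eef_rot: [0.02, 0.897, 0.387, 0.214]
wrist_force: [0.1, -0.4, -2.1]
opening: 0.598
```

```bash
python3 -c "
from h import *
now();goto([-110,-40,150],toolE(38))"
```

```text
stand tcp [-117.2 -129.5  155.2] F [ 0.3 -0.2 -2.1] q [-0.48 -0.09  2.14  0.42  0.82 -1.54] op 0.6 t 33.85
shift [0.0809, 0.0031, 0.0392] turn [-25.7, -20.8, -6.8] | t 33.85
```

Call:
step_arm(plan=[[[0.04,0,0],[-6.4,-5.2,-1.7]],[[0.07,0.0,0.02],[-13,-10.4,-3.4]],[[0.0809,0.003,0.039],[-19,-15.6,-5]],[[0.0809,0.003,0.039],[-25.7,-20.8,-6.8]],[[0.0809,0.003,0.039],[-25.7,-20.8,-6.8]]])

```text
time_s: 34.35
eef_pos: [0.5769, 0.0324, 0.147]
eef_rot: [0.229, 0.886, 0.38, 0.137]
wrist_force: [-0.2, -0.5, 0.4]
opening: 0.6
```

```bash
python3 -c "
from h import *
now();goto([-86.8,2.4,147],toolE(38))"
```

```text
stand tcp [-113.2  -41.7  147. ] F [ 0.2 -0.5  0.4] q [ 0.02  0.11  1.99 -0.53  0.66 -0.43] op 0.6 t 34.35
shift [0.0434, 0.022, 0.0165] turn [-7.3, -4.0, -1.2] | t 34.35
```

Call:
step_arm(plan=[[[0.03,0.01,0.01],[-7.3,-4,-1.2]],[[0.043,0.02,0.0205],[-7.3,-4,-1.2]],[[0.043,0.02,0.0205],[-7.3,-4,-1.2]],[[0.043,0.02,0.0205],[-7.3,-4,-1.2]]])

```text
time_s: 34.75
eef_pos: [0.6248, 0.0451, 0.1407]
eef_rot: [0.297, 0.87, 0.372, 0.126]
wrist_force: [-0.5, 0.3, -0.4]
opening: 0.601
```

```bash
python3 ov.py P; python3 - <<'E'
from h import *
a=cv2.imread('pics/P_full.png')[260:305,205:340];cv2.imwrite('pics/P_z.png',cv2.resize(a,None,fx=6,fy=10,interpolation=cv2.INTER_CUBIC))
goto([-86,2,142.5],toolE(38))
E
```

```text
stand tcp [-87.4   0.6 140.7] F [-0.5 -0.1 -0.4] q [ 0.12  0.27  1.87 -0.8   0.72 -0.15] op 0.6 t 34.75
shift [0.0022, 0.0015, -0.0002] turn [-0.4, 0.1, -0.0] | t 34.85
```

View pics/P_ov.png

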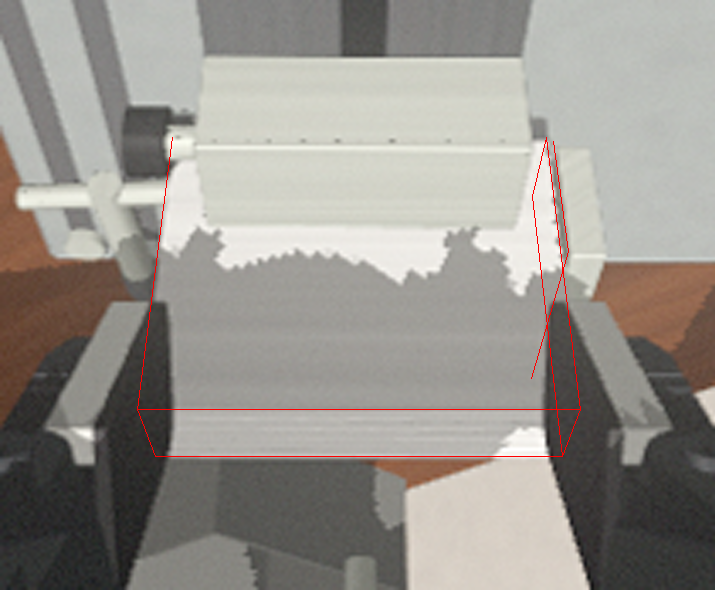

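View pics/P_z.png

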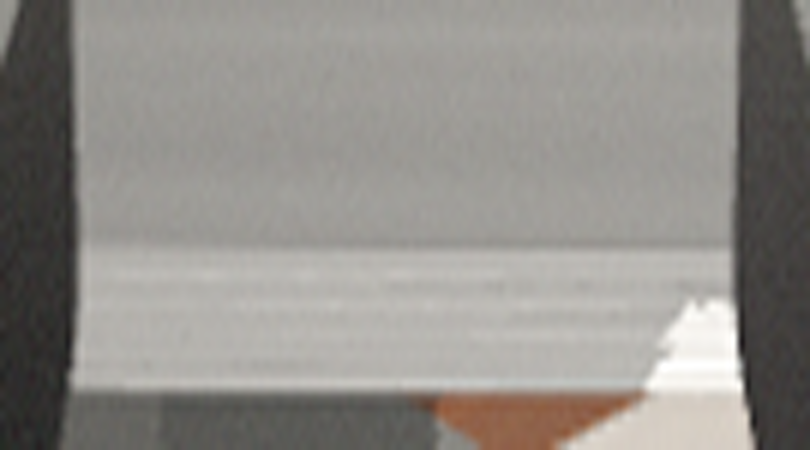

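```bash
python3 -c "
from h import *
goto([-50,0,75],toolE(38));goto([-28,0,42],toolE(38))"
```

```text
shift [0.0004, -0.0113, 0.0752] turn [-0.4, 0.1, -0.0] | t 34.85
shift [0.0004, -0.014, 0.1148] turn [-0.4, 0.1, -0.0] | t 34.85
```

Call:
step_arm(plan=[[[0.0,-0.013,0],[0,0,0]],[[0.0004,-0.013,0.02],[0,0,0]],[[0.0004,-0.013,0.05],[0,0,0]],[[0.0004,-0.013,0.075],[0,0,0]],[[0.0004,-0.013,0.075],[0,0,0]]], fingers=100)

```text
time_s: 35.35
eef_pos: [0.6496, 0.018, 0.0721]
eef_rot: [0.297, 0.871, 0.371, 0.124]
wrist_force: [-0.9, -0.1, -1.3]
opening: 1.003
```

```bash
python3 look.py Q; python3 -c "
from h import *
goto([-28,0,42],toolE(38))"
```

```text
stand tcp [-50.7  -1.9  72.1] F [-0.6 -0.7 -1.3] q [ 0.06  0.42  1.84 -0.91  0.61 -0.04] op 1.0 t 35.35
shift [0.0003, -0.0016, 0.0399] turn [-0.3, 0.1, -0.1] | t 35.45
```

View pics/Q_w.png

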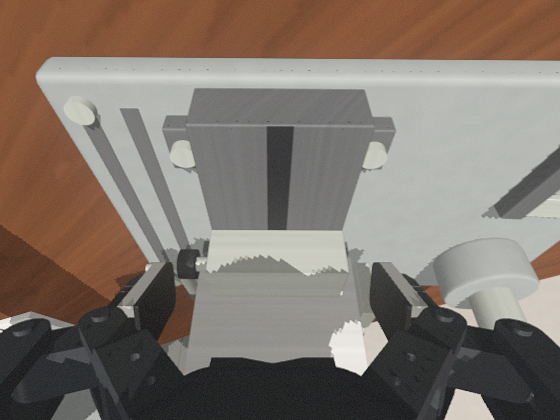

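View pics/Q_s.png

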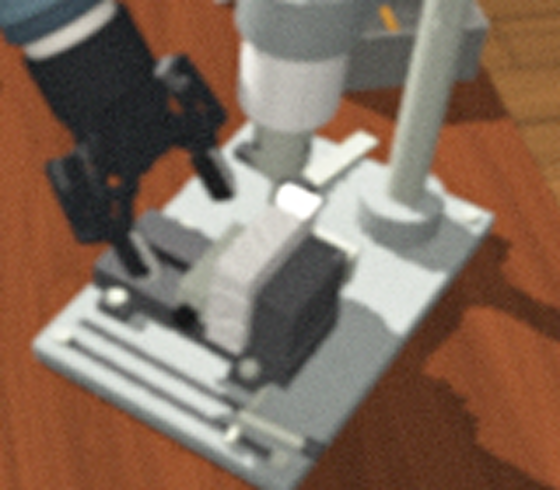

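Call:
step_arm(plan=[[[0.001,-0.0016,0.015],[0,0,0]],[[0.001,-0.0016,0.03],[0,0,0]],[[0.001,-0.0016,0.037],[0,0,0]],[[0.001,-0.0016,0.037],[0,0,0]]])

```text
time_s: 35.85
eef_pos: [0.667, 0.0062, 0.0445]
eef_rot: [0.297, 0.87, 0.372, 0.127]
wrist_force: [-0.1, 0.2, 0.3]
opening: 1.002
```

```bash
python3 look.py R
```

```text
stand tcp [-29.9   1.7  44.5] F [-0.2  0.1  0.3] q [ 0.04  0.5   1.81 -0.97  0.56  0.  ] op 1.0 t 35.85
```

View pics/R_w.png

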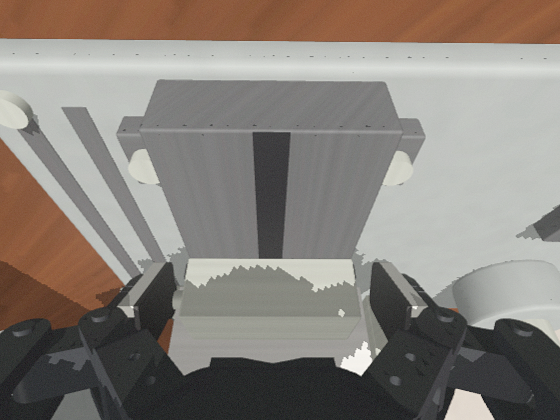

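View pics/R_s.png

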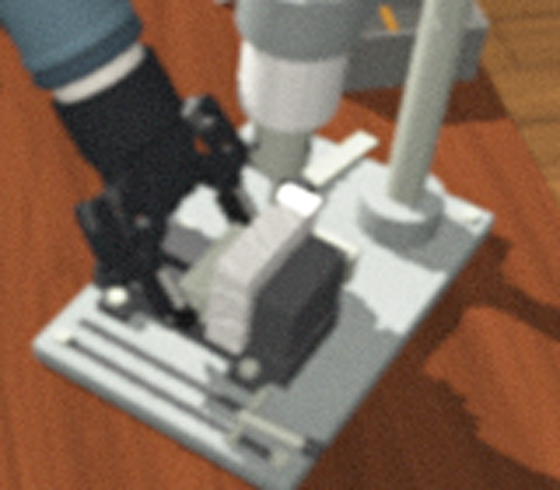

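Call:
step_arm(plan=[[[0,0,0],[0,0,0]],[[0,0,0],[0,0,0]],[[0,0,0],[0,0,0]],[[0,0,0],[0,0,0]],[[0,0,0],[0,0,0]]], fingers=70)

```text
time_s: 36.45
eef_pos: [0.6662, 0.006, 0.0451]
eef_rot: [0.298, 0.87, 0.371, 0.126]
wrist_force: [-9.5, 0.6, 9.8]
opening: 0.807
```

```bash
python3 look.py S
```

```text
stand tcp [-30.4   1.   45.1] F [-7.3 -6.2  9.8] q [ 0.04  0.5   1.81 -0.97  0.57  0.  ] op 0.81 t 36.45
```

View pics/S_w.png

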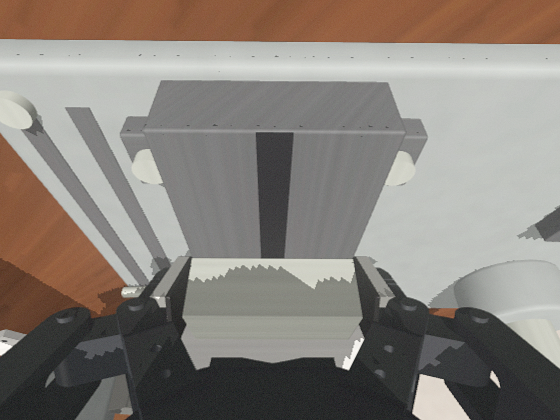

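Call:
step_arm(plan=[[[0,-0.003,-0.0024],[0,0,0]],[[0,-0.006,-0.0047],[0,0,0]],[[0,-0.009,-0.007],[0,0,0]],[[0,-0.0105,-0.0082],[0,0,0]],[[0,-0.0105,-0.0082],[0,0,0]]])

```text
time_s: 37.05
eef_pos: [0.6574, 0.0146, 0.0451]
eef_rot: [0.298, 0.87, 0.371, 0.126]
wrist_force: [-2.1, -4.1, 4.6]
opening: 0.806
```

```bash
python3 look.py T
```

```text
stand tcp [-42.7   1.1  45.1] F [ 1.3 -4.4  4.6] q [ 0.06  0.49  1.82 -0.98  0.57  0.03] op 0.81 t 37.05
```

View pics/T_w.png

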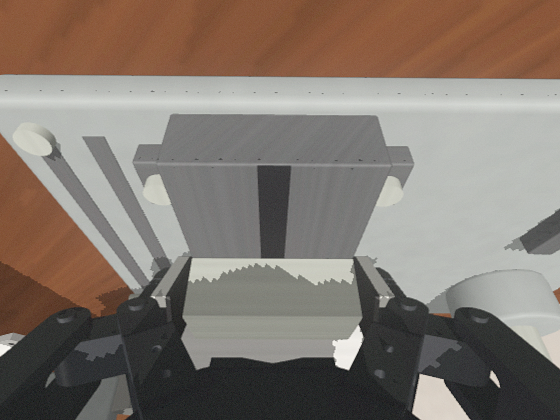

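View pics/T_s.png

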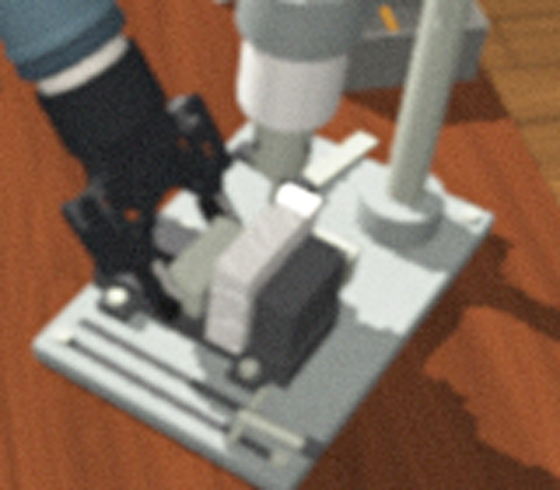

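Call:
step_arm(plan=[[[0,0,0],[0,0,0]],[[0,0,0],[0,0,0]],[[0,0,0],[0,0,0]]])

```text
time_s: 37.45
eef_pos: [0.6574, 0.0146, 0.0451]
eef_rot: [0.298, 0.87, 0.371, 0.126]
wrist_force: [-3.6, -4.3, 5.4]
opening: 0.802
```

```bash
python3 - <<'E'
import cv2,numpy as np
from bench import viewer
from h import *
F=cv2.cvtColor(cv2.imread('pics/H_s.png'),cv2.COLOR_BGR2GRAY).astype(np.float32)
I=viewer.camera('side')[:,:,::-1]; cv2.imwrite('pics/U_s.png',I);I=cv2.cvtColor(I,cv2.COLOR_BGR2GRAY).astype(np.float32)
for reg,(x0,y0,x1,y1) in {'endface':(336,212,358,242),'topfar':(352,192,374,214),'static2':(360,215,398,248)}.items():
    cc,W=cv2.findTransformECC(F[y0:y1,x0:x1],I[y0:y1,x0:x1],np.eye(2,3,dtype=np.float32),cv2.MOTION_TRANSLATION,(3,200,1e-5)); print(reg,round(cc,3),np.round(W[:,2],2))
c=viewer.get_calibration('wrist');w=viewer.camera('wrist')[:,:,::-1];a=cv2.resize(w[240:380,170:380],None,fx=3.7,fy=3.7,interpolation=cv2.INTER_CUBIC)
for v,col in((14,(0,0,255)),(26.5,(0,255,0))):
    q=[[-39+v,-35,68],[-39+v,35,68],[-69+v,35,68],[-69+v,-35,68]]
    cv2.polylines(a,[((proj(c,sw(S0,q))-[170,240])*3.7).astype(np.int32)],True,col,1)
q=[[-12.5,-45,112],[-12.5,45,112],[12.5,45,112],[12.5,-45,112]]
cv2.polylines(a,[((proj(c,sw(S0,q))-[170,240])*3.7).astype(np.int32)],True,(255,0,0),1)
cv2.imwrite('pics/U_w.png',a)
E
```

```text
endface 0.892 [0.48 0.42]
topfar 0.917 [-0.17 -0.21]
static2 0.986 [ 0.25 -0.5 ]
```

View pics/U_w.png

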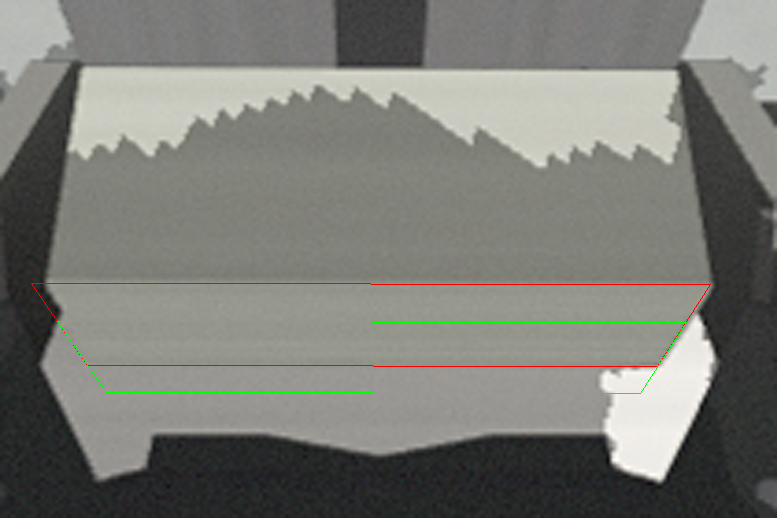

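Call:
step_arm(plan=[[[0,0.003,0.0024],[0,0,0]],[[0,0.006,0.0047],[0,0,0]],[[0,0.0085,0.0066],[0,0,0]],[[0,0.0105,0.0082],[0,0,0]],[[0,0.0105,0.0082],[0,0,0]]])

```text
time_s: 38.05
eef_pos: [0.6662, 0.006, 0.0451]
eef_rot: [0.298, 0.87, 0.371, 0.126]
wrist_force: [-11.6, -0.0, 13.0]
opening: 0.805
```

```bash
python3 -c "
from h import *
now()"
```

```text
stand tcp [-30.4   1.   45.1] F [-8.4 -8.  13. ] q [ 0.04  0.5   1.81 -0.97  0.57  0.  ] op 0.81 t 38.05
```

Back at the snug reading (-30.4). A touch more, then release.

Call:
step_arm(plan=[[[0,0.0012,0.0009],[0,0,0]],[[0,0.0012,0.0009],[0,0,0]]])

```text
time_s: 38.25
eef_pos: [0.6663, 0.006, 0.0451]
eef_rot: [0.298, 0.87, 0.371, 0.125]
wrist_force: [-21.0, 6.2, 20.6]
opening: 0.806
```

Call:
step_arm(plan=[[[0,0.0008,0.0006],[0,0,0]],[[0,0.0008,0.0006],[0,0,0]],[[0,0,0],[0,0,0]],[[0,0,0],[0,0,0]]], fingers=100)

```text
time_s: 38.65
eef_pos: [0.6683, 0.0055, 0.0439]
eef_rot: [0.297, 0.87, 0.372, 0.127]
wrist_force: [0.1, -0.0, 0.5]
opening: 0.998
```

```bash
python3 look.py V
```

```text
stand tcp [-28.5   2.   43.9] F [0.1 0.1 0.5] q [ 0.04  0.5   1.8  -0.97  0.56 -0.  ] op 1.0 t 38.65
```

View pics/V_w.png

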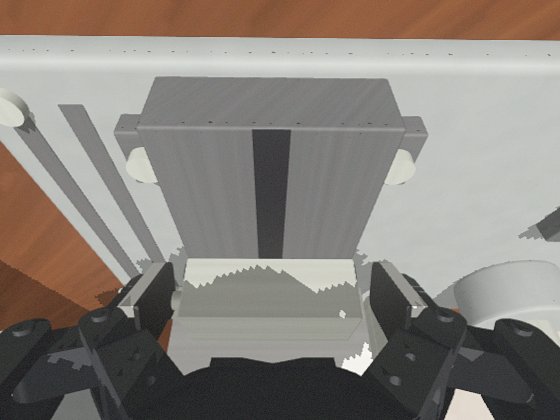

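Released, fingers clear of the jaw on both sides. Retreat along −tool z and back.

Call:
step_arm(plan=[[[0,-0.002,-0.02],[0,0,0]],[[0,-0.005,-0.05],[0,0,0]],[[0,0,-0.09],[0,0,0]],[[0,0.01,-0.125],[0,0,0]],[[0,0.014,-0.125],[0,0,0]]])

```text
time_s: 39.25
eef_pos: [0.6229, 0.0525, 0.1567]
eef_rot: [0.298, 0.869, 0.372, 0.13]
wrist_force: [0.7, -1.1, 0.1]
opening: 1.001
```

```bash
python3 ov.py X; python3 - <<'E'
import cv2,numpy as np
from bench import viewer
F=cv2.cvtColor(cv2.imread('pics/H_s.png'),cv2.COLOR_BGR2GRAY).astype(np.float32)
I=viewer.camera('side')[:,:,::-1]; cv2.imwrite('pics/X_s.png',cv2.resize(I[140:280,280:440],None,fx=3.5,fy=3.5));I=cv2.cvtColor(I,cv2.COLOR_BGR2GRAY).astype(np.float32)
for reg,(x0,y0,x1,y1) in {'endface':(336,212,358,242),'topfar':(352,192,374,214),'static2':(360,215,398,248)}.items():
    cc,W=cv2.findTransformECC(F[y0:y1,x0:x1],I[y0:y1,x0:x1],np.eye(2,3,dtype=np.float32),cv2.MOTION_TRANSLATION,(3,200,1e-5)); print(reg,round(cc,3),np.round(W[:,2],2))
E
```

```text
stand tcp [-93.8   4.7 156.7] F [ 1.2 -0.3  0.1] q [ 0.13  0.24  1.87 -0.78  0.74 -0.16] op 1.0 t 39.25
endface 0.951 [-0.02 -0.15]
topfar 0.946 [ 0.18 -0.14]
static2 0.995 [-0.06 -0.14]
```

View pics/X_ov.png

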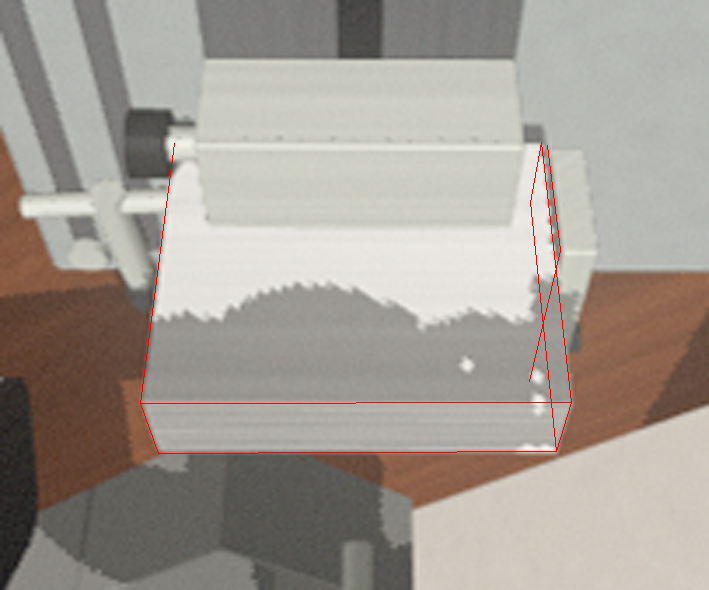

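View pics/X_s.png

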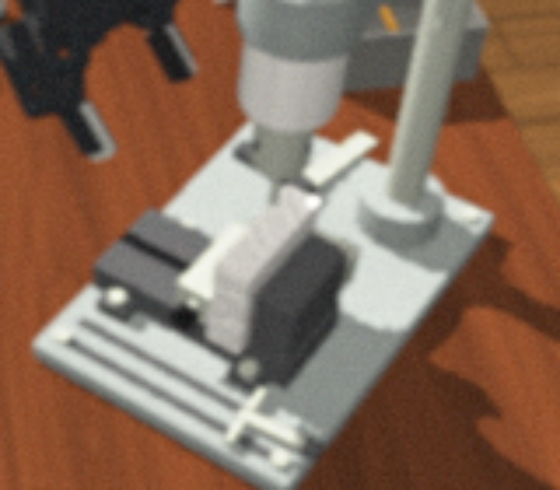

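```bash
python3 -c "
from bench import ticket
print(ticket.hand_in())"
```

```text
the job is handed in; nothing more can be done
None
```

I stood the five plates upright against the fixed jaw, pushed their ends home against the end stop and closed the low jaw snug. I released it, backed clear and handed in at about 39.5 s.

**Order of work:** The jaw was closed twice. Before the first closing the pack was probably a few mm loose and slightly turned at the far end. I only saw that afterwards, by comparing pictures. So I gripped the jaw by its sides and drew it back about 12 mm, to roughly 0.014 by position and picture. I held it there for about half a second with the pack looking tight, then closed it again until it pushed back with 20 N or more.

**Last checks, all from pictures and force readings:**
- In the last wrist picture the pack matches its predicted tight outline to within about a millimetre, including at the end-stop end.
- In the side camera, the pack agrees to about 0.2 px (under 1 mm) with an earlier picture of the tight, snugged pack.
- The wrist force was close to zero after release, so the robot touched nothing.

**What I could not confirm or went differently:**
- The jaw's joint value and the plates' exact angles are inferred from pictures; I could not read them directly. I never got a reading that the held-back state fully met the 0.05 rad and 3 mm limits.
- While the jaw was drawn back, the side camera was partly in the gripper's shadow. The far top of the pack read about 0.2 px from its place. The near end read 0.5 to 0.6 px, but the unmoving reference patch read about the same, so that may not be real.
- I first tried to pull the jaw back by its side knob. The fingers met no resistance and passed through it, so it appears to have no solid body.
- I did not measure the loose items on the bench or the drill for movement. I saw no sign of a strike in the pictures or forces.

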